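# Hold the matching glass cell in the light gate

## Robot

A 7-joint arm with a two-finger parallel gripper is mounted at the origin on the work surface. World frame = base frame: x ahead of the robot, y to its left, z up, the work surface at z = 0. Lengths are in mm, angles in rad, forces in N, time in s.
With the tool pointing down it reaches from about 400 to 875 mm from the base axis. Payload 4.4 kg.
Tool frame: the origin (TCP) lies at the very end of the fingers, on their centre line; the grasp point (between the pads) lies 19 mm behind it; z points along the fingers, y is the direction in which the jaws open and shut (so a half turn about z gives the same grasp; the last joint's range is limited). The gripper opens to 85 mm and grips with 20 to 120 N. Pads are 22 mm wide; open, the fingers measure 114 mm over their backs; the gripper's body (76 mm by 85 mm) begins 54 mm behind the grasp point. The pads swing forward as they close: fully open they stand 13 mm farther back than shut.
Start: joints at [-1.175, 0.628, 0.038, 1.517, -0.027, 0.996, -0.02], TCP at [289.594, 581.939, 231.313] pointing down, gripper open.
Joint ranges: [-3.06, 3.06], [-0.37, 2.12], [-1.25, 1.32], [0.18, 2.47], [-1.1, 4.24], [0.23, 1.98], [-2.94, 2.94]. Speed limits (rad/s): [2.57, 2.57, 3.14, 3.14, 3.14, 3.14, 3.14].

## Interface

Orientations are given as [roll, pitch, yaw] about the fixed x, y, z axes, in that order (R = Rz(yaw) Ry(pitch) Rx(roll)).
In Python, from cell import read_state, get_image, finish_job gives the robot as it stands.
- The arm moves only by the tool carry_out, never from a script. Its argument "series" is a list that holds one entry, the list of rows, each a list of 7 numbers: the shift along the tool's x, y, z in cm, then the turn, a rotation vector about the tool's x, y, z in rad, then the finger opening in cm, from 0 to 8.54. In form: [[[x, y, z, wx, wy, wz, grip], ...]]. A call has 1 to 5 rows; each row is the pose to reach, as a shift and turn from the pose commanded when the call began, along the tool's axes at that moment; what a row does not reach only later rows make up. A row lasts 1/12 s, in which the tool goes at most 41.7 mm and 7.16 degrees, less where a joint would pass 70% of its speed; a pose out of reach is approached as far as the arm can. A call with a gripper value outside its range is refused whole. The fingers move at their own pace and stop on an object; the grip force is fixed at half the most. Time passes only in rows, so rows that repeat a pose let the fingers close. It gives the time, the measured TCP pose, the force and the opening at its end, in the units of the state.
- read_state(): the state, without advancing time (a new reading comes with each control period).
- get_image(name): name is "scene" or "side" or "wrist"; returns a dict with "img" (480x640x3 uint8, blue, green, red), "z_map" (480x640 float32, mm along the optical axis (not along the pixel's ray), 0 where there is no reading), "mtx" (3x3 intrinsics, pixels), "T" (4x4, takes a point from camera to world coordinates); the wrist camera has in their place "T_tool_cam" (4x4, takes a point from camera to tool coordinates, whose origin is the TCP and whose axes are the flange's). Camera axes: x right, y down, z forward; pixel columns grow to the right and rows downward; lengths in mm; the calibration is good to about 2 mm. The wrist camera is an equidistant fisheye: a pixel r from the principal point sees the ray r / f radians off the axis. A picture is of the moment at which its call begins: read the wrist's pose just before it.
- finish_job(): hands the job in, once; it reports no verdict.
The state is a dict: "clock": time; "qpos": joint angles; "qd": joint speeds; "tau": joint torques, N m; "eef_pos": TCP position; "tool_rot": TCP orientation; "force": force on the tool from outside, world axes, zero at the start; "torque": the same for the moment, N m; "width": finger opening in mm.
Only numpy, scipy, OpenCV 4.12 (cv2) and the standard library are available. Lean on these libraries where they do the work, as an engineer would, in place of code of your own. Each camera call takes 0.05 s, during which the arm holds its last target.

## Task

One coloured reference puck lies on the clipboard: set it flat in the round dish of the light gate and let it go. Then take the glass cell whose cap has the same colour, gripping it by its frosted white faces only (fingers neither on the clear faces nor on the cap), and hold it upright in the air midway between lamp and sensor, clear faces square to the beam, with the beam passing between its two black lines; touch nothing of the gate with it. Finish while still holding it there, and leave the other cells, pucks and everything else on the table where they are.

Things in the scene. Friction and masses are not known exactly. Their poses are not given: they have to be found in the camera images.
- gate: Fixed light gate, grey base with a white lamp post and a black sensor post, both 44 x 42 x 95 mm high (above the table), their inner faces 118 mm apart (with lens rims, 110 mm). Origin on the table midway between the posts; z up; y runs from the sensor post to the lamp post, along the light beam; -x points to the tongue with the dish. The base is 10 mm thick. The gate does not move.
- gate_beam (a point): Middle of the yellow light beam, midway between the posts, 70 mm above the table; same axes as the gate (beam along y). The 40 mm or more of air beneath a cell held here is free down to the base plate.
- gate_dish (a point): Centre of the inner floor of the reference dish: a round aluminium dish, 54 mm inside diameter, 66 mm outside, its floor 12 mm above the table, its rim 8 mm above that floor; 130 mm from the middle of the gate on the gate's -x side.
- clipboard: Fixed wooden clipboard with a blank-lined sheet, 240 x 170 x 5 mm (x, y, z), a steel clip at its -x end, 15 mm high; origin under its centre. One puck lies on it, away from the clip; that is this job's puck.
- tray: Fixed grey tray, 140 x 75 x 25 mm (x, y, z), 5 mm walls and floor, with the two spare pucks; origin under its centre. Clutter and equipment that are not listed (tape roll, bottle 150 mm high, parcel, stapler) stand clear of the work: beyond x = 0.73, left of y = 0.40, right of y = -0.55, or (stapler) right of y = -0.35 and nearer than x = 0.40.
- puck_red_mid (a point): Red reference puck: solid disc 44 mm across and 12 mm thick with a round stem 18 mm across and 30 mm tall on top, 42 mm high in all, 120 g. Point on its axis half-way up (21 mm above its underside); z up along the stem. It stands on the clipboard or in the grey spares tray, in both cases with its underside 5 mm above the table.
- puck_blue_mid (a point): Blue reference puck: solid disc 44 mm across and 12 mm thick with a round stem 18 mm across and 30 mm tall on top, 42 mm high in all, 120 g. Point on its axis half-way up (21 mm above its underside); z up along the stem. It stands on the clipboard or in the grey spares tray, in both cases with its underside 5 mm above the table.
- puck_yellow_mid (a point): Yellow reference puck: solid disc 44 mm across and 12 mm thick with a round stem 18 mm across and 30 mm tall on top, 42 mm high in all, 120 g. Point on its axis half-way up (21 mm above its underside); z up along the stem. It stands on the clipboard or in the grey spares tray, in both cases with its underside 5 mm above the table.
- cell_red_mid (a point): Glass cell with a red cap, standing on the table: 24 (x) x 26 (y) x 72 mm high, of which the red cap is the top 12 mm (18 mm square); about 70 g. Its +y and -y faces are frosted white (21 mm wide, full 60 mm height below the cap, 26 mm over both); its +x and -x faces are clear, each with two black lines, 9 and 31 mm above the underside. Point at its centre, 36 mm above the underside; z up.
- cell_red_window (a point): Point in the middle of the red-capped cell, midway between the two black lines, 20 mm above the underside; axes as the cell's (clear faces look along x, frosted along y).
- cell_blue_mid (a point): Glass cell with a blue cap, standing on the table: 24 (x) x 26 (y) x 72 mm high, of which the blue cap is the top 12 mm (18 mm square); about 70 g. Its +y and -y faces are frosted white (21 mm wide, full 60 mm height below the cap, 26 mm over both); its +x and -x faces are clear, each with two black lines, 9 and 31 mm above the underside. Point at its centre, 36 mm above the underside; z up.
- cell_blue_window (a point): Point in the middle of the blue-capped cell, midway between the two black lines, 20 mm above the underside; axes as the cell's (clear faces look along x, frosted along y).
- cell_yellow_mid (a point): Glass cell with a yellow cap, standing on the table: 24 (x) x 26 (y) x 72 mm high, of which the yellow cap is the top 12 mm (18 mm square); about 70 g. Its +y and -y faces are frosted white (21 mm wide, full 60 mm height below the cap, 26 mm over both); its +x and -x faces are clear, each with two black lines, 9 and 31 mm above the underside. Point at its centre, 36 mm above the underside; z up.
- cell_yellow_window (a point): Point in the middle of the yellow-capped cell, midway between the two black lines, 20 mm above the underside; axes as the cell's (clear faces look along x, frosted along y).
Mind the look-alikes: they are no part of the job. Leave any brown or pink look-alike of the part that bears cell_yellow_mid alone. Leave any green look-alike of the part that bears cell_blue_mid alone.

How it is judged (in metres and radians):
On the way, in this order (a step that is already met when the one before it is completed fails the run):
1. the clipboard's puck lies flat in the dish and has been let go (((horizontal distance between puck_red_mid and gate_dish below 0.008 m and z of puck_red_mid in the frame of gate_dish between 0.017 and 0.025 m and angle between puck_red_mid's own z axis and vertical below 0.1 rad and contact force between puck_red and the fingers below 0.1 N and linear speed of puck_red below 0.02 m/s and horizontal distance between each of puck_blue_mid, puck_yellow_mid and clipboard above 0.14 m) or (horizontal distance between puck_blue_mid and gate_dish below 0.008 m and z of puck_blue_mid in the frame of gate_dish between 0.017 and 0.025 m and angle between puck_blue_mid's own z axis and vertical below 0.1 rad and contact force between puck_blue and the fingers below 0.1 N and linear speed of puck_blue below 0.02 m/s and horizontal distance between each of puck_red_mid, puck_yellow_mid and clipboard above 0.14 m) or (horizontal distance between puck_yellow_mid and gate_dish below 0.008 m and z of puck_yellow_mid in the frame of gate_dish between 0.017 and 0.025 m and angle between puck_yellow_mid's own z axis and vertical below 0.1 rad and contact force between puck_yellow and the fingers below 0.1 N and linear speed of puck_yellow below 0.02 m/s and horizontal distance between each of puck_red_mid, puck_blue_mid and clipboard above 0.14 m))), for 0.2 s.
2. the cell of the same colour is held in the beam ((((horizontal distance between puck_red_mid and gate_dish below 0.008 m and z of puck_red_mid in the frame of gate_dish between 0.017 and 0.025 m and angle between puck_red_mid's own z axis and vertical below 0.1 rad and contact force between puck_red and the fingers below 0.1 N and linear speed of puck_red below 0.02 m/s) and (x of cell_red_window in the frame of gate_beam between -0.008 and 0.008 m and y of cell_red_window in the frame of gate_beam between -0.035 and 0.035 m and z of cell_red_window in the frame of gate_beam between -0.01 and 0.01 m and angle between cell_red_window's own z axis and vertical below 0.17 rad and angle between the x axis of cell_red_window and the y axis of gate_beam, either way round below 0.2 rad and contact force between cell_red and the fingers above 1 N and contact force between cell_red and gate below 0.1 N and linear speed of cell_red below 0.03 m/s)) or ((horizontal distance between puck_blue_mid and gate_dish below 0.008 m and z of puck_blue_mid in the frame of gate_dish between 0.017 and 0.025 m and angle between puck_blue_mid's own z axis and vertical below 0.1 rad and contact force between puck_blue and the fingers below 0.1 N and linear speed of puck_blue below 0.02 m/s) and (x of cell_blue_window in the frame of gate_beam between -0.008 and 0.008 m and y of cell_blue_window in the frame of gate_beam between -0.035 and 0.035 m and z of cell_blue_window in the frame of gate_beam between -0.01 and 0.01 m and angle between cell_blue_window's own z axis and vertical below 0.17 rad and angle between the x axis of cell_blue_window and the y axis of gate_beam, either way round below 0.2 rad and contact force between cell_blue and the fingers above 1 N and contact force between cell_blue and gate below 0.1 N and linear speed of cell_blue below 0.03 m/s)) or ((horizontal distance between puck_yellow_mid and gate_dish below 0.008 m and z of puck_yellow_mid in the frame of gate_dish between 0.017 and 0.025 m and angle between puck_yellow_mid's own z axis and vertical below 0.1 rad and contact force between puck_yellow and the fingers below 0.1 N and linear speed of puck_yellow below 0.02 m/s) and (x of cell_yellow_window in the frame of gate_beam between -0.008 and 0.008 m and y of cell_yellow_window in the frame of gate_beam between -0.035 and 0.035 m and z of cell_yellow_window in the frame of gate_beam between -0.01 and 0.01 m and angle between cell_yellow_window's own z axis and vertical below 0.17 rad and angle between the x axis of cell_yellow_window and the y axis of gate_beam, either way round below 0.2 rad and contact force between cell_yellow and the fingers above 1 N and contact force between cell_yellow and gate below 0.1 N and linear speed of cell_yellow below 0.03 m/s)))), for 0.3 s.
At the end, for the whole second after the job is handed in: Clipboard's puck flat in the dish (8 mm), let go; same-colour cell held still by the fingers, upright (0.17 rad), square to the beam (0.2 rad), mid-window within 8 mm sideways, 10 mm in height, 35 mm along the beam, off the gate; other pucks and cells within 30 mm of their start, cells upright ((((horizontal distance between puck_red_mid and gate_dish below 0.008 m and z of puck_red_mid in the frame of gate_dish between 0.017 and 0.025 m and angle between puck_red_mid's own z axis and vertical below 0.1 rad and contact force between puck_red and the fingers below 0.1 N and linear speed of puck_red below 0.02 m/s) and (x of cell_red_window in the frame of gate_beam between -0.008 and 0.008 m and y of cell_red_window in the frame of gate_beam between -0.035 and 0.035 m and z of cell_red_window in the frame of gate_beam between -0.01 and 0.01 m and angle between cell_red_window's own z axis and vertical below 0.17 rad and angle between the x axis of cell_red_window and the y axis of gate_beam, either way round below 0.2 rad and contact force between cell_red and the fingers above 1 N and contact force between cell_red and gate below 0.1 N and linear speed of cell_red below 0.03 m/s) and (distance of each of puck_blue_mid, cell_blue_mid, puck_yellow_mid, cell_yellow_mid from where it was at the start of the episode below 0.03 m and horizontal distance between each of puck_blue_mid, puck_yellow_mid and clipboard above 0.14 m and angle between each of cell_blue_mid, cell_yellow_mid's own z axis and vertical below 0.2 rad)) or ((horizontal distance between puck_blue_mid and gate_dish below 0.008 m and z of puck_blue_mid in the frame of gate_dish between 0.017 and 0.025 m and angle between puck_blue_mid's own z axis and vertical below 0.1 rad and contact force between puck_blue and the fingers below 0.1 N and linear speed of puck_blue below 0.02 m/s) and (x of cell_blue_window in the frame of gate_beam between -0.008 and 0.008 m and y of cell_blue_window in the frame of gate_beam between -0.035 and 0.035 m and z of cell_blue_window in the frame of gate_beam between -0.01 and 0.01 m and angle between cell_blue_window's own z axis and vertical below 0.17 rad and angle between the x axis of cell_blue_window and the y axis of gate_beam, either way round below 0.2 rad and contact force between cell_blue and the fingers above 1 N and contact force between cell_blue and gate below 0.1 N and linear speed of cell_blue below 0.03 m/s) and (distance of each of puck_red_mid, cell_red_mid, puck_yellow_mid, cell_yellow_mid from where it was at the start of the episode below 0.03 m and horizontal distance between each of puck_red_mid, puck_yellow_mid and clipboard above 0.14 m and angle between each of cell_red_mid, cell_yellow_mid's own z axis and vertical below 0.2 rad)) or ((horizontal distance between puck_yellow_mid and gate_dish below 0.008 m and z of puck_yellow_mid in the frame of gate_dish between 0.017 and 0.025 m and angle between puck_yellow_mid's own z axis and vertical below 0.1 rad and contact force between puck_yellow and the fingers below 0.1 N and linear speed of puck_yellow below 0.02 m/s) and (x of cell_yellow_window in the frame of gate_beam between -0.008 and 0.008 m and y of cell_yellow_window in the frame of gate_beam between -0.035 and 0.035 m and z of cell_yellow_window in the frame of gate_beam between -0.01 and 0.01 m and angle between cell_yellow_window's own z axis and vertical below 0.17 rad and angle between the x axis of cell_yellow_window and the y axis of gate_beam, either way round below 0.2 rad and contact force between cell_yellow and the fingers above 1 N and contact force between cell_yellow and gate below 0.1 N and linear speed of cell_yellow below 0.03 m/s) and (distance of each of puck_red_mid, cell_red_mid, puck_blue_mid, cell_blue_mid from where it was at the start of the episode below 0.03 m and horizontal distance between each of puck_red_mid, puck_blue_mid and clipboard above 0.14 m and angle between each of cell_red_mid, cell_blue_mid's own z axis and vertical below 0.2 rad)))); the arm keeps its last pose, push and grip.
It fails at once if a finger presses on a clear face of a cell (over 1 N) (contact force between any of cell_red_c0, cell_blue_c0, cell_yellow_c0 and the fingers above 1 N).
It fails at once if a finger presses on a cell's cap (over 1 N) (contact force between any of cell_red_c3, cell_blue_c3, cell_yellow_c3 and the fingers above 1 N).
It fails at once if a bystander (tape roll, bottle, parcel, stapler) is moved more than 30 mm (distance of any of tape_roll, cleaner, parcel, stapler from where it was at the start of the episode above 0.03 m).
It also fails if it takes over 56 s, if anything falls off the work surface, if the arm or the gripper's body presses on something with over 40 N, if the wrist force passes 120 N, or if a joint passes its speed limit or range.

## Working session

There is one attempt and no reset: what is moved stays moved. The work goes in short steps, Python scripts to look and compute and a tool call to move; the robot and the scene stay as the last step left them, time stands still between calls to the robot, and variables do not carry over. Pictures are saved under pics/ and viewed, and the job is handed in when it is done.

Besides the shell and the picture viewer there is one more tool, called after "Call:" as name([rows], argument=value, ...), one row to a line, values as JSON. carry_out: Moves the arm, as the interface text tells. Its arguments: {"type":"object","properties":{"series":{"type":"array","items":{"type":"array","items":{"type":"array","items":{"type":"number"}}}}},"required":["series"]}

```bash
mkdir -p pics; ls; python3 - <<'E'
from cell import read_state,get_image
import cv2,numpy as np
s=read_state();print({k:s[k] for k in('clock','eef_pos','tool_rot','width')})
for n in('scene','side','wrist'):
    d=get_image(n);cv2.imwrite(f'pics/{n}0.png',d['img']);np.savez(f'{n}0.npz',**d)
    print(n,d['mtx'].tolist(),np.round(d.get('T',d.get('T_tool_cam')),3).tolist())
E
```

```text
pics
{'clock': 0.0, 'eef_pos': array([289.30118793, 581.35118778, 230.38822689]), 'tool_rot': array([-3.13965789e+00,  3.96033546e-05,  2.67981992e+00]), 'width': 85.4773419933302}
scene [[521.1941132415092, 0.0, 318.37142294732536], [0.0, 521.1941132415092, 242.12839222670422], [0.0, 0.0, 1.0]] [[-0.493, 0.486, -0.722, 1395.453], [0.87, 0.267, -0.414, 456.658], [-0.009, -0.832, -0.554, 737.523], [0.0, 0.0, 0.0, 1.0]]
side [[482.8756179773383, 0.0, 326.331201961816], [0.0, 482.8756179773383, 240.12844720830125], [0.0, 0.0, 1.0]] [[0.892, -0.239, 0.384, 74.847], [-0.452, -0.499, 0.739, -911.872], [0.015, -0.833, -0.553, 732.444], [0.0, 0.0, 0.0, 1.0]]
wrist [[371.64829954431775, 0.0, 319.1400491691931], [0.0, 371.64829954431775, 235.1404297118158], [0.0, 0.0, 1.0]] [[-0.001, -0.956, -0.294, 75.521], [1.0, -0.001, 0.0, -0.941], [-0.0, -0.294, 0.956, -142.786], [0.0, 0.0, 0.0, 1.0]]
```

View pics/scene0.png

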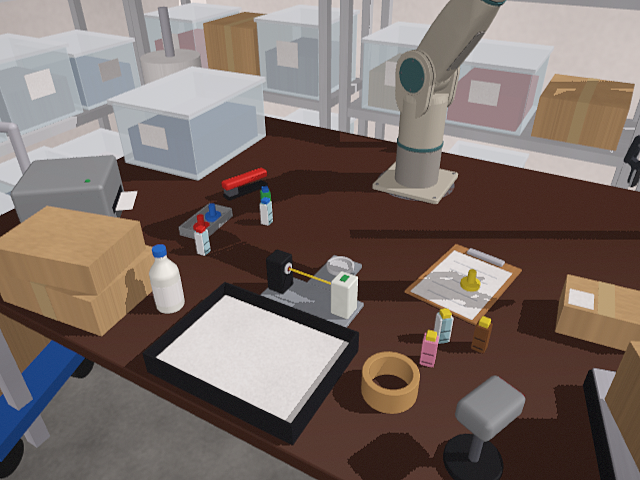

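View pics/side0.png

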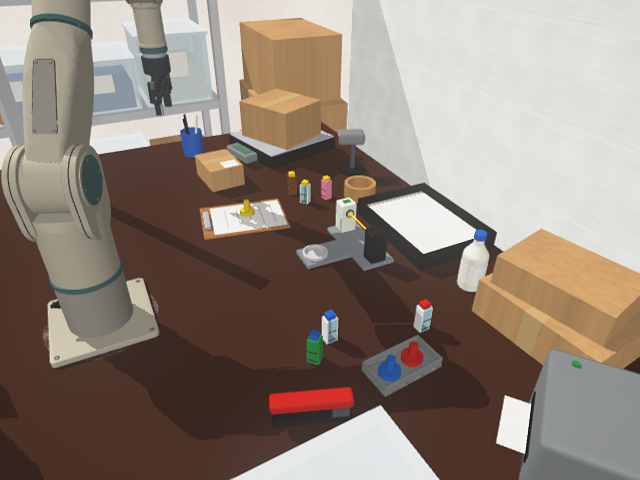

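View pics/wrist0.png

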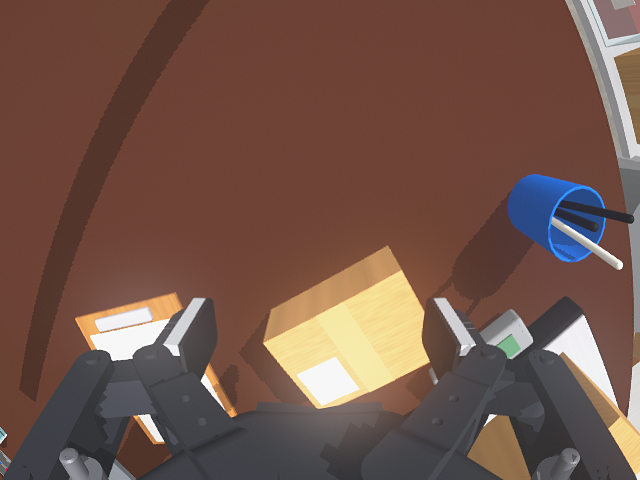

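The clipboard's puck is yellow (scene (471,282), side (246,208)). Three things have yellow caps in the scene view: a clear and white cell at (444,325), a pink one at (430,348) and a brown one at (483,333). The clear and white one fits the description, and I'll confirm it in enlarged crops.

```bash
python3 - <<'E'
import cv2,numpy as np
a=cv2.imread('pics/scene0.png');b=cv2.imread('pics/side0.png')
A=cv2.resize(a[240:380,400:530],None,fx=3,fy=3,interpolation=cv2.INTER_CUBIC)
B=cv2.resize(b[160:240,200:345],None,fx=2.7,fy=2.7,interpolation=cv2.INTER_CUBIC)
C=np.zeros((420,790,3),np.uint8);C[:A.shape[0],:390]=A;C[:B.shape[0],395:395+B.shape[1]]=B[:420,:395]
cv2.imwrite('pics/crop1.png',C)
D=cv2.resize(a[235:335,255:370],None,fx=3.4,fy=3.4,interpolation=cv2.INTER_CUBIC)
E=cv2.resize(b[190:275,290:400],None,fx=3.6,fy=3.6,interpolation=cv2.INTER_CUBIC)
C=np.zeros((345,795,3),np.uint8);C[:D.shape[0],:D.shape[1]]=D;C[:E.shape[0],395:395+E.shape[1]]=E
cv2.imwrite('pics/crop2.png',C)
E
```

```text
(no output)
```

View pics/crop1.png

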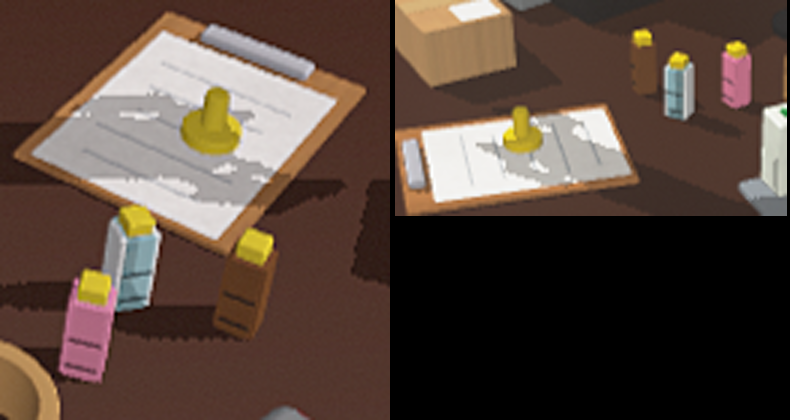

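View pics/crop2.png

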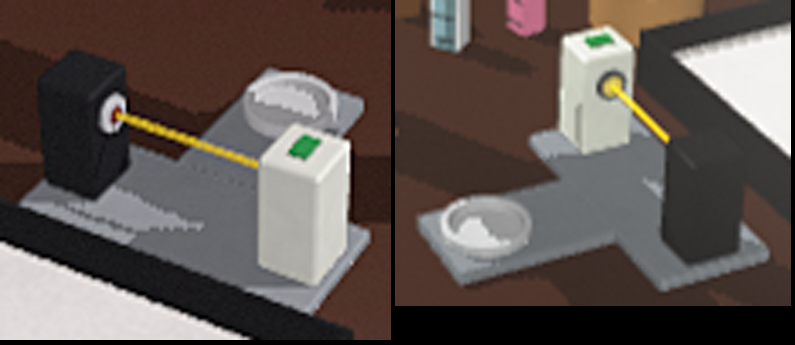

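The crops confirm the target: the clear and white cell, with the lines on its clear faces, stands between the pink and brown ones. Next I'll measure.

```bash
cat > h.py <<'E'
import cv2,numpy as np
def load(n): return dict(np.load(n))
def pts(d):
    v,u=np.mgrid[:480,:640]; z=d['z_map'].astype(float); K=d['mtx']
    P=np.stack([(u-K[0,2])/K[0,0]*z,(v-K[1,2])/K[1,1]*z,z],-1)
    return P@d['T'][:3,:3].T+d['T'][:3,3]
def ray(d,uv,h):
    K=d['mtx'];uv=np.atleast_2d(np.asarray(uv,float))
    r=np.c_[(uv[:,0]-K[0,2])/K[0,0],(uv[:,1]-K[1,2])/K[1,1],np.ones(len(uv))]@d['T'][:3,:3].T
    t=d['T'][:3,3]; return t+r*((h-t[2])/r[:,2])[:,None]
E
python3 - <<'E'
from h import *
np.set_printoptions(precision=1,suppress=True)
for n in('scene','side'):
    d=load(n+'0.npz');P=pts(d);hsv=cv2.cvtColor(d['img'],cv2.COLOR_BGR2HSV)
    m=cv2.inRange(hsv,(22,140,90),(34,255,255))
    k,l,st,c=cv2.connectedComponentsWithStats(m)
    for i in range(1,k):
        if st[i,4]<15: continue
        q=P[l==i]; q=q[d['z_map'][l==i]>0]
        zt=np.percentile(q[:,2],95); t=q[q[:,2]>zt-3]
        print(n,c[i],st[i],'ztop',zt,'topmean',t.mean(0),len(t),'allmed',np.median(q,0))
    # gate posts: tops z 90-100
    for nm,cond in(('posttop',(P[...,2]>88)&(P[...,2]<101)),('cells',(P[...,2]>64)&(P[...,2]<78))):
        cond&=(P[...,0]>430)&(P[...,0]<720)&(P[...,1]>-250)&(P[...,1]<380)
        k,l,st,c=cv2.connectedComponentsWithStats(cond.astype(np.uint8))
        for i in range(1,k):
            if st[i,4]>25: print(n,nm,c[i],st[i,4],P[l==i].mean(0))
E
```

```text
scene [307.5 275. ] [289 268  42  16 102] ztop 72.38971270192597 topmean [648.    6.7  70.9] 66 allmed [647.  -11.3  70.1]
scene [470.2 281.4] [460 269  20  22 285] ztop 45.9312523859016 topmean [433.3 293.3  45.4] 33 allmed [439.2 294.5  16.8]
scene [445.1 313. ] [440 308  12  11  95] ztop 72.54463828914824 topmean [619.7 289.9  71.2] 47 allmed [621.6 290.1  69.5]
scene [484.5 321.6] [479 316  12  12 112] ztop 72.1374771632079 topmean [607.3 362.6  70.8] 54 allmed [609.8 361.5  69. ]
scene [431.  335.2] [426 330  11  12 100] ztop 73.0122487884232 topmean [691.9 287.   71.4] 56 allmed [694.3 287.   70.2]
scene posttop [278.7 257.5] 261 [648.9 -70.3  93.3]
scene posttop [344.3 280.5] 312 [653.   89.3  93.8]
scene cells [291.2 272. ] 236 [654.9 -36.4  70.7]
scene cells [343.6 293.2] 143 [664.1  94.   70.9]
scene cells [445.3 312.9] 84 [621.5 290.8  69.5]
scene cells [484.7 321.3] 83 [608.8 362.6  69.7]
scene cells [431.1 335.2] 93 [693.3 287.5  69.9]
side [291.2 173.5] [288 171   7   6  37] ztop 73.93639534982405 topmean [605.4 355.4  72.9] 13 allmed [606.8 353.9  68.8]
side [325.9 177.5] [322 175   8   6  35] ztop 73.93638094647987 topmean [690.7 281.4  72.5] 16 allmed [691.7 283.2  70.1]
side [304.6 181.7] [301 179   8   6  34] ztop 73.6470029101157 topmean [619.6 286.7  72.5] 12 allmed [619.6 285.4  69.8]
side [246.5 208.7] [240 199  14  17 151] ztop 47.21878101502875 topmean [431.3 287.5  47.3] 17 allmed [430.5 282.3  17.7]
side [356.3 219.6] [348 212  18  18  54] ztop 74.53220621479915 topmean [648.4  34.4  72.9] 27 allmed [649.   48.1  71.5]
side posttop [346.2 203.1] 152 [647.9  79.2  94.3]
side posttop [376.2 232.2] 203 [644.6 -80.   93.9]
side cells [291.1 173.7] 26 [604.5 354.6  70.4]
side cells [326.5 178. ] 30 [690.6 280.2  70.5]
side cells [304.9 182.2] 32 [619.3 284.1  69.7]
side cells [348.5 214.8] 118 [642.8  56.   71.6]
side cells [375.4 242.1] 103 [638.9 -88.3  71.1]
```

```bash
cat >> h.py <<'E'
from scipy.spatial.transform import Rotation as Ro
def pose(s):
    return np.array(s['eef_pos']),Ro.from_euler('xyz',s['tool_rot']).as_matrix()
def go(s,xyz,yaw=None):
    p,R=pose(s); sh=R.T@(np.array(xyz,float)-p)/10
    w=np.zeros(3)
    if yaw is not None:
        T=Ro.from_euler('xyz',[np.pi,0,yaw]).as_matrix(); w=Ro.from_matrix(R.T@T).as_rotvec()
    print('shift cm',np.round(sh,2),'turn',np.round(w,3),'rows>=',np.linalg.norm(sh)/4.17,np.linalg.norm(w)/0.125)
def wproj(d,s,P):  # world -> wrist pixels
    p,R=pose(s);T=d['T_tool_cam'];K=d['mtx']
    c=((np.atleast_2d(P)-p)@R-T[:3,3])@T[:3,:3]
    r=np.hypot(c[:,0],c[:,1]);th=np.arctan2(r,c[:,2]);k=th/np.maximum(r,1e-9)
    return np.c_[K[0,2]+K[0,0]*k*c[:,0],K[1,2]+K[1,1]*k*c[:,1]]
def wray(d,s,uv,h):
    p,R=pose(s);T=d['T_tool_cam'];K=d['mtx'];uv=np.atleast_2d(np.asarray(uv,float))
    x=(uv[:,0]-K[0,2])/K[0,0];y=(uv[:,1]-K[1,2])/K[1,1];th=np.hypot(x,y);k=np.sin(th)/np.maximum(th,1e-9)
    r=np.c_[x*k,y*k,np.cos(th)]@T[:3,:3].T@R.T
    o=R@T[:3,3]+p; return o+r*((h-o[2])/r[:,2])[:,None]
def wshot(name):
    from cell import read_state,get_image
    s=read_state();d=get_image('wrist');cv2.imwrite(f'pics/{name}.png',d['img'])
    np.savez(name+'.npz',s_pos=s['eef_pos'],s_rot=s['tool_rot'],**d)
    return d,s
def wload(name):
    d=dict(np.load(name+'.npz'));return d,{'eef_pos':d['s_pos'],'tool_rot':d['s_rot']}
E
python3 - <<'E'
from h import *
from cell import read_state
s=read_state();go(s,(432,290,225));go(s,(560,240,225))
E
```

```text
shift cm [-25.76 -19.74   0.59] turn [0. 0. 0.] rows>= 7.784677102676419 0.0
shift cm [-39.45 -18.52   0.59] turn [0. 0. 0.] rows>= 10.451310100275574 0.0
```

Call:
carry_out([
  [[-3.5, -2.7, 0, 0, 0, 0, 5], [-7, -5.4, 0, 0, 0, 0, 5], [-10, -7.7, 0, 0, 0, 0, 5], [-13, -10, 0, 0, 0, 0, 5], [-16, -12.2, 0, 0, 0, 0, 5]],
])

```text
clock: 0.57
eef_pos: [379.0, 398.9, 231.1]
tool_rot: [-3.141, 0.0, 2.679]
force: [1.4, 0.6, 0.3]
width: 50.2
```

Call:
carry_out([
  [[-3.5, -2.7, 0, 0, 0, 0, 5], [-7, -5.4, 0, 0, 0, 0, 5], [-9.8, -7.5, 0, 0, 0, 0, 5], [-9.8, -7.5, 0, 0, 0, 0, 5], [-9.8, -7.5, 0, 0, 0, 0, 5]],
])

```text
clock: 0.98
eef_pos: [434.2, 287.7, 231.4]
tool_rot: [-3.141, 0.001, 2.674]
force: [-0.0, 0.7, -0.5]
width: 50.0
```

```bash
python3 - <<'E'
from h import *
d,s=wshot('w1');print(s['eef_pos'],s['tool_rot'],s['clock'],s['width'],s['qpos'])
print(wproj(d,s,[[432,290,47],[620,288,72],[647,3,70],[517,3,20]]))
E
```

```text
[434.23014951 287.68245769 231.35448939] [-3.14088149e+00  7.24672885e-04  2.67352188e+00] 0.9833 50.02709084481832 [-0.67333188  0.44427274  0.04809399  1.87585549 -0.02687909  0.82239658
  0.49112361]
[[321.41784901 205.3010739 ]
 [401.66047572 372.34286415]
 [198.40994474 456.12655276]
 [149.61941492 362.18492465]]
```

View pics/w1.png

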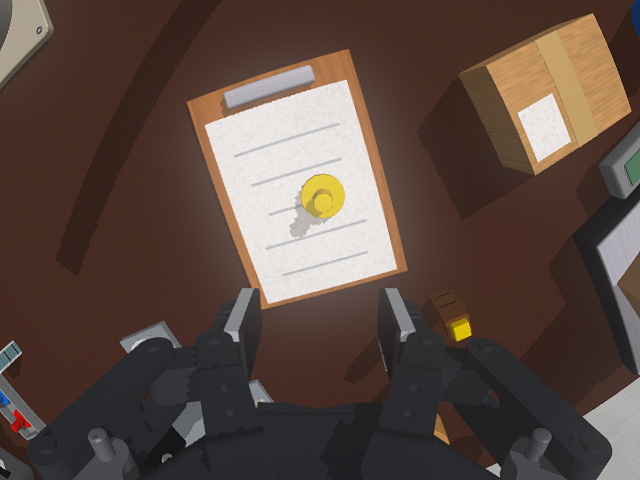

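The wrist view shows the puck nearly under the TCP, with its stem top at about (323,202).

```bash
python3 - <<'E'
from h import *
d,s=wload('w1');hsv=cv2.cvtColor(d['img'],cv2.COLOR_BGR2HSV)
m=cv2.inRange(hsv,(22,120,60),(34,255,255));m[:,:280]=0;m[:150]=0;m[240:]=0;m[:,370:]=0
c,_=cv2.findContours(m,0,1);c=max(c,key=cv2.contourArea);e=cv2.fitEllipse(cv2.convexHull(c));print('disc',e,wray(d,s,e[0],17),wray(d,s,e[0],14))
# stem top: dark rim -> show crop
cv2.imwrite('pics/p1.png',cv2.resize(d['img'][160:240,280:370],None,fx=6,fy=6,interpolation=cv2.INTER_CUBIC))
print('stem',wray(d,s,(323,202.5),47))
go(s,(432,290,100))
E
```

```text
disc ((322.44610595703125, 195.61672973632812), (43.459815979003906, 43.57672119140625), 16.520858764648438) [[429.80506465 292.42298786  17.        ]] [[430.33803529 292.18250129  14.        ]]
stem [[430.3363302  292.43246288  47.        ]]
shift cm [ 0.31  0.12 13.14] turn [0. 0. 0.] rows>= 3.150931894963427 0.0
```

View pics/p1.png

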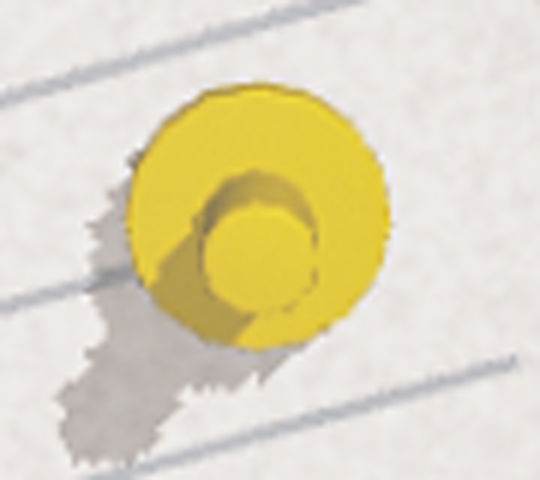

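Call:
carry_out([
  [[0.2, 0.1, 4, 0, 0, 0, 5], [0.4, 0.2, 8, 0, 0, 0, 5], [0.55, 0.22, 12, 0, 0, 0, 5], [0.55, 0.22, 16, 0, 0, 0, 5], [0.55, 0.22, 16, 0, 0, 0, 5]],
])

```text
clock: 1.45
eef_pos: [422.6, 293.9, 63.6]
tool_rot: [-3.128, -0.008, 2.684]
force: [-2.3, -1.5, -0.9]
width: 49.6
```

```bash
python3 - <<'E'
from h import *
d,s=wshot('w2');print(s['eef_pos'],s['tool_rot'],s['clock'])
go(s,(430.3,292.3,22))
E
```

```text
[422.63487717 293.88479614  63.61031411] [-3.12831237 -0.00825856  2.68365043] 1.45
shift cm [-0.79  0.25  4.15] turn [0. 0. 0.] rows>= 1.0153500800251771 0.0
```

View pics/w2.png

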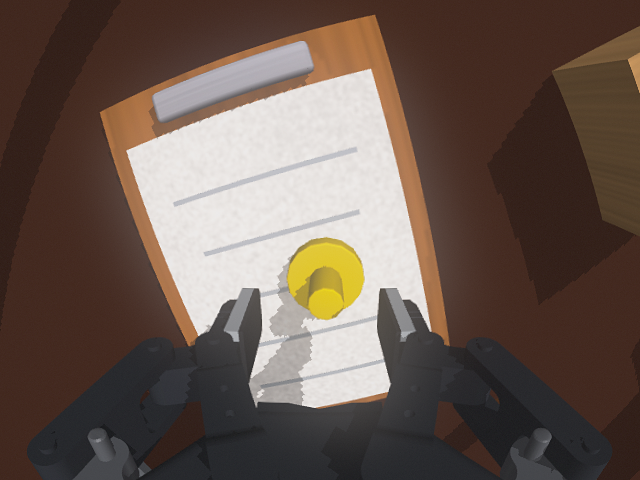

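```bash
python3 - <<'E'
from h import *
d,s=wshot('w3');print(s['eef_pos'],s['tool_rot'],s['clock'],s['qd'])
print(wray(d,s,(326,303.5),47))
go(s,(430.3,292.3,22))
E
```

```text
[424.74450955 294.8005818   67.42697407] [-3.13292061 -0.00560081  2.68295418] 1.5 [ 0.00778624 -0.11742669  0.0161299  -0.0527383   0.00166053  0.0327525
  0.00034155]
[[434.43187199 292.55207675  47.        ]]
shift cm [-0.63  0.06  4.54] turn [0. 0. 0.] rows>= 1.0991290519372137 0.0
```

Call:
carry_out([
  [[0, 0, 0, 0, 0, 0, 5], [0, 0, 0, 0, 0, 0, 5], [0, 0, 0, 0, 0, 0, 5]],
])

```text
clock: 1.8
eef_pos: [430.3, 296.5, 74.1]
tool_rot: [3.137, 0.002, 2.68]
force: [0.5, 0.4, 0.1]
width: 50.1
```

```bash
python3 - <<'E'
from h import *
d,s=wshot('w4');print(s['eef_pos'],s['tool_rot'],s['clock'])
cv2.imwrite('pics/p4.png',cv2.resize(d['img'][230:330,270:380],None,fx=5,fy=5,interpolation=cv2.INTER_CUBIC))
E
```

```text
[430.33529679 296.45136993  74.11592656] [3.13664318e+00 2.30318378e-03 2.68003490e+00] 1.8
```

View pics/p4.png

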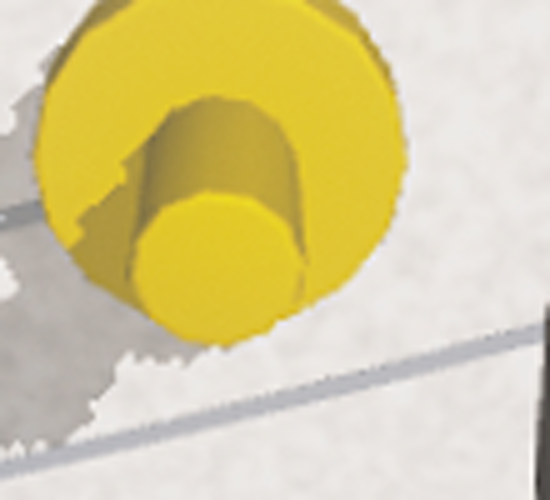

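```bash
python3 - <<'E'
from h import *
d,s=wload('w4')
print(wray(d,s,(313.4,283.6),47))
from cell import read_state
s=read_state();print(s['eef_pos'])
go(s,(431,292.3,22),2.68)
E
```

```text
[[430.59635164 292.22755006  47.        ]]
[430.14454959 296.1544774   73.82110575]
shift cm [-0.24 -0.33  5.18] turn [ 0.004  0.002 -0.   ] rows>= 1.2463140952823595 0.03864152374536338
```

Call:
carry_out([
  [[-0.25, -0.2, 1.5, 0, 0, 0, 5], [-0.25, -0.2, 2.5, 0, 0, 0, 5], [-0.25, -0.2, 3.0, 0, 0, 0, 5], [-0.25, -0.2, 3.0, 0, 0, 0, 5], [-0.25, -0.2, 3.0, 0, 0, 0, 5]],
])

```text
clock: 2.27
eef_pos: [430.1, 292.2, 41.4]
tool_rot: [-3.141, -0.0, 2.68]
force: [-0.4, -0.2, -0.2]
width: 50.2
```

Call:
carry_out([
  [[0, 0, 0, 0, 0, 0, 5], [0, 0, 0, 0, 0, 0, 5], [0, 0, 0, 0, 0, 0, 5], [0, 0, 0, 0, 0, 0, 5], [0, 0, 0, 0, 0, 0, 5]],
])

```text
clock: 2.68
eef_pos: [430.3, 292.2, 41.5]
tool_rot: [3.141, 0.0, 2.68]
force: [0.1, -0.7, 0.3]
width: 49.9
```

```bash
python3 - <<'E'
from h import *
d,s=wshot('w5');print(s['eef_pos'],s['tool_rot'],s['clock'])
go(s,(430.5,292.3,22),2.68)
E
```

```text
[430.27983583 292.22967355  41.49191543] [3.14127827e+00 9.93988153e-05 2.67979010e+00] 2.6833
shift cm [-0.02  0.02  1.95] turn [ 0.  0. -0.] rows>= 0.46746488350536264 0.0031268467257400713
```

View pics/w5.png

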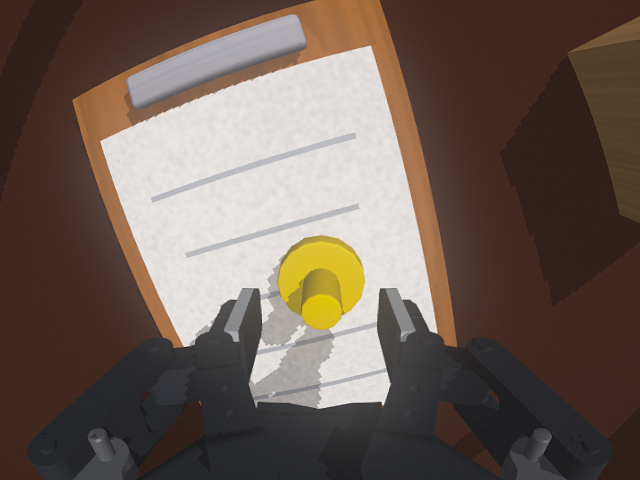

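The stem lies centred between the fingers at (321,310). Next I'll go down and grip.

Call:
carry_out([
  [[0, 0, 1.0, 0, 0, 0, 5], [0, 0, 1.9, 0, 0, 0, 5], [0, 0, 1.9, 0, 0, 0, 5], [0, 0, 1.9, 0, 0, 0, 5], [0, 0, 1.9, 0, 0, 0, 3]],
])

```text
clock: 3.15
eef_pos: [429.9, 292.0, 21.9]
tool_rot: [-3.141, -0.0, 2.68]
force: [0.4, -0.0, -0.1]
width: 38.8
```

Call:
carry_out([
  [[0, 0, 0, 0, 0, 0, 1], [0, 0, 0, 0, 0, 0, 1], [0, 0, 0, 0, 0, 0, 1], [0, 0, 0, 0, 0, 0, 1], [0, 0, 0, 0, 0, 0, 1]],
])

```text
clock: 3.57
eef_pos: [430.4, 292.3, 22.6]
tool_rot: [3.141, 0.0, 2.68]
force: [-0.9, 1.0, 2.8]
width: 16.1
```

Call:
carry_out([
  [[0, 0, -2, 0, 0, 0, 1], [0, 0, -5, 0, 0, 0, 1], [0, 0, -8, 0, 0, 0, 1], [0, 0, -11, 0, 0, 0, 1], [0, 0, -14, 0, 0, 0, 1]],
])

```text
clock: 3.98
eef_pos: [429.7, 291.8, 163.4]
tool_rot: [-3.141, -0.0, 2.68]
force: [0.5, 0.5, -1.8]
width: 16.2
```

```bash
python3 - <<'E'
from h import *
d,s=wshot('w6');print(s['eef_pos'],s['tool_rot'],s['clock'],s['width'])
go(s,(560,100,190),2.68)
E
```

```text
[429.67017711 291.77266197 163.43292149] [-3.14074932e+00 -4.91409952e-04  2.67976888e+00] 3.9833 16.246445161336258
shift cm [-20.21 -11.36  -2.66] turn [-0.001 -0.    -0.   ] rows>= 5.596755810712025 0.008023990426465746
```

View pics/w6.png

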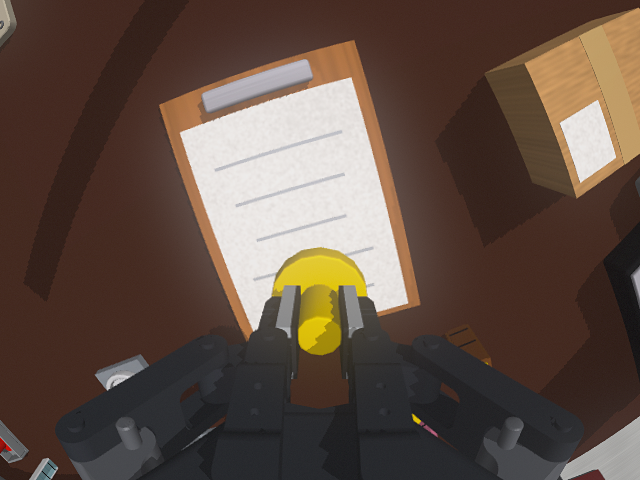

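The puck is held. Next: dish and gate pose from the two fixed views.

```bash
python3 - <<'E'
from h import *
np.set_printoptions(precision=1,suppress=True)
sc=load('scene0.npz');sd=load('side0.npz')
def S(a): a=np.array(a,float);return (a+.5)/3.4-.5+[255,235]
def D(a): a=np.array(a,float)-[395,0];return (a+.5)/3.6-.5+[290,190]
for n,d,c in(('sc lamp',sc,S([(258,155),(303,122),(350,137),(305,178)])),('sc sens',sc,S([(40,82),(75,50),(128,63),(95,98)])),('sd lamp',sd,D([(560,38),(606,27),(635,42),(588,55)]))):
    r=ray(d,c,95);print(n,r.mean(0),[np.linalg.norm(r[i]-r[i-1]) for i in range(4)])
for n,d in(('sc',sc),('sd',sd)):
    hsv=cv2.cvtColor(d['img'],cv2.COLOR_BGR2HSV);m=cv2.inRange(hsv,(22,140,90),(34,255,255));P=pts(d)
    k,l,st,c=cv2.connectedComponentsWithStats(m)
    i=[i for i in range(1,k) if abs(P[l==i][:,1].mean()-15)<70 and st[i,4]>40][0]
    ys,xs=np.where(l==i);w=ray(d,np.c_[xs,ys],70);f=cv2.fitLine(w[:,:2].astype(np.float32),2,0,.01,.01).ravel();print(n,'beam',f,np.degrees(np.arctan2(f[1],f[0])))
    hd=(P[...,2]>14)&(P[...,2]<26)&(np.hypot(P[...,0]-517,P[...,1]-3)<55)
    q=P[hd];e=cv2.minEnclosingCircle(q[:,:2].astype(np.float32));print(n,'rim depth',e,q.mean(0),len(q))
print('dish sc',ray(sc,S([(291,97)]),20),'sd',ray(sd,D([(486,223)]),20))
# crop of dish, big
def crop(d,x,y,w=24):
    return cv2.resize(d['img'][y-w:y+w,x-w:x+w],None,fx=8,fy=8,interpolation=cv2.INTER_CUBIC)
cv2.imwrite('pics/dish.png',np.hstack([crop(sc,341,264),crop(sd,315,252)]))
E
```

```text
sc lamp [647.6  86.1  95. ] [np.float64(34.621941248785696), np.float64(42.45844268927625), np.float64(31.390536141180707), np.float64(48.09910749554934)]
sc sens [645.8 -70.   95. ] [np.float64(39.45445363775943), np.float64(40.1720044435), np.float64(37.75842806828609), np.float64(41.94845230850119)]
sd lamp [652.4  89.3  95. ] [np.float64(32.78934351480687), np.float64(40.0118790667469), np.float64(31.23958051400598), np.float64(41.73051113097529)]
sc beam [  0.    1.  646.2  -1.1] 88.11894
sc rim depth ((517.8558349609375, 10.885417938232422), 33.792724609375) [516.9   8.9  17.7] 168
sd beam [  0.    1.  650.8  27.1] 89.41252
sd rim depth ((513.2265625, -1.1752710342407227), 43.585819244384766) [518.    3.9  18.2] 179
dish sc [[513.9   8.9  20. ]] sd [[518.6   5.4  20. ]]
```

View pics/dish.png

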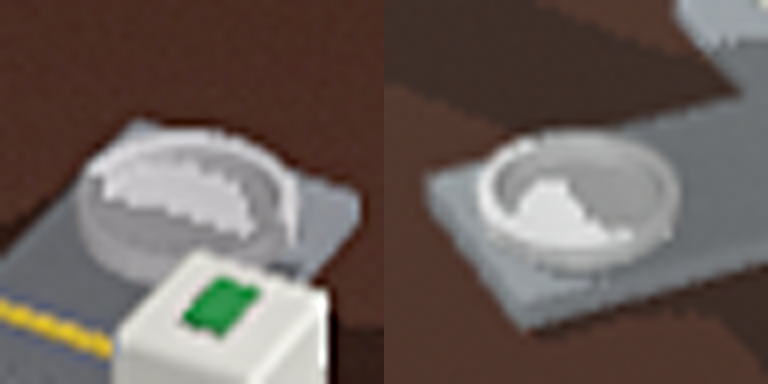

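Call:
carry_out([
  [[-2.5, -2.0, 0, 0, 0, 0, 1], [-5.5, -4.5, 0, 0, 0, 0, 1], [-8.5, -7, 0, 0, 0, 0, 1], [-11.5, -9.5, 0, 0, 0, 0, 1], [-14.5, -12, 0, 0, 0, 0, 1]],
])

```text
clock: 4.45
eef_pos: [506.6, 118.4, 162.0]
tool_rot: [-3.141, -0.0, 2.68]
force: [0.7, 0.5, -1.4]
width: 15.8
```

Call:
carry_out([
  [[-3, -2.4, 0, 0, 0, 0, 1], [-6, -4.8, 0, 0, 0, 0, 1], [-9, -7.2, 0, 0, 0, 0, 1], [-11, -8.8, 0, 0, 0, 0, 1], [-12, -9.6, 0, 0, 0, 0, 1]],
])

```text
clock: 4.87
eef_pos: [572.1, -24.7, 161.8]
tool_rot: [-3.14, 0.002, 2.674]
force: [-0.1, -0.6, -1.5]
width: 16.1
```

Call:
carry_out([
  [[0, 0, 0, 0, 0, 0, 1], [0, 0, 0, 0, 0, 0, 1], [0, 0, 0, 0, 0, 0, 1], [0, 0, 0, 0, 0, 0, 1], [0, 0, 0, 0, 0, 0, 1]],
])

```text
clock: 5.28
eef_pos: [570.7, -17.2, 162.3]
tool_rot: [3.141, -0.001, 2.683]
force: [0.2, 0.3, -1.4]
width: 16.0
```

```bash
python3 - <<'E'
from h import *
d,s=wshot('w7');print(s['eef_pos'],s['tool_rot'],s['clock'],s['width'])
E
```

```text
[570.68295533 -17.15245808 162.30307022] [ 3.14102541e+00 -8.37325577e-04  2.68282896e+00] 5.2833 16.00077697412595
```

View pics/w7.png

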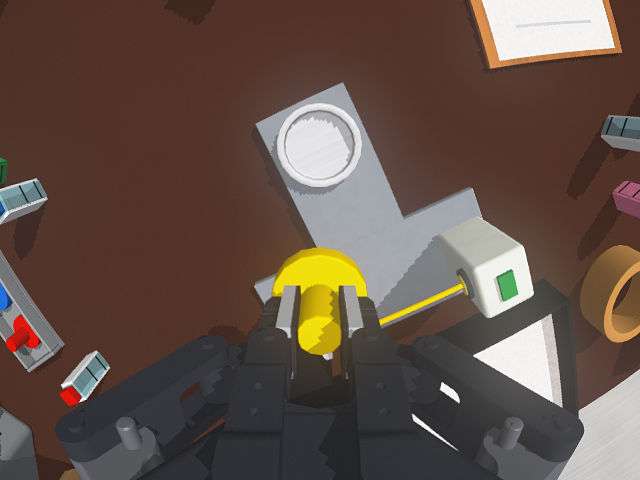

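The wrist view shows the empty dish at about (319,146), the lamp at (490,265) and the beam. I'll fit the rim.

```bash
python3 - <<'E'
from h import *
np.set_printoptions(precision=2,suppress=True)
d,s=wload('w7')
m=cv2.inRange(d['img'],(190,190,190),(255,255,255));m[:95]=0;m[195:]=0;m[:,:270]=0;m[:,370:]=0
c,_=cv2.findContours(m,0,1);c=max(c,key=cv2.contourArea);h=cv2.convexHull(c)
e=cv2.fitEllipse(h);print(e)
w=wray(d,s,h.reshape(-1,2),20);(cx,cy),r=cv2.minEnclosingCircle(w[:,:2].astype(np.float32));print('circ',cx,cy,r)
A=np.c_[2*w[:,:2],np.ones(len(w))];x=np.linalg.lstsq(A,(w[:,:2]**2).sum(1),rcond=None)[0];print('lsq',x[:2],np.sqrt(x[2]+x[:2]@x[:2]))
g=wray(d,s,[(256,123.5),(343,83),(404,217),(471,188)],10);print('tongue',g, np.degrees(np.arctan2(*(g[1]-g[0])[[1,0]])),np.linalg.norm(g[1]-g[0]),np.degrees(np.arctan2(*(g[2]-g[1])[[1,0]])))
b=wray(d,s,[(464,288),(382,325)],70);print('beam',b)
from cell import read_state
s=read_state();print(s['eef_pos']);go(s,(x[0],x[1],100),2.68)
E
```

```text
((319.061767578125, 144.51585388183594), (83.8124008178711, 84.512939453125), 86.0369873046875)
circ 516.4302978515625 8.7726411819458 32.53390121459961
lsq [516.52   8.7 ] 32.33014148956344
tongue [[479.02 -28.28  10.  ]
 [481.01  47.06  10.  ]
 [600.96  45.91  10.  ]
 [603.47 109.84  10.  ]] 88.48315359166965 75.36488936200556 -0.5472503936216955
beam [[651.13  61.2   70.  ]
 [650.    -5.58  70.  ]]
[570.83 -17.52 162.36]
shift cm [ 6.03 -0.06  6.24] turn [ 0. -0.  0.] rows>= 2.080374758137881 0.020032052379671598
```

Call:
carry_out([
  [[3, -0.03, 2, 0, 0, 0, 1], [5, -0.06, 5, 0, 0, 0, 1], [6, -0.06, 8, 0, 0, 0, 1], [6, -0.06, 10, 0, 0, 0, 1], [6, -0.06, 11, 0, 0, 0, 1]],
])

```text
clock: 5.75
eef_pos: [515.0, 8.1, 50.3]
tool_rot: [-3.14, -0.004, 2.682]
force: [-0.1, 0.2, -2.1]
width: 15.8
```

Call:
carry_out([
  [[0, 0, 0, 0, 0, 0, 1], [0, 0, 0, 0, 0, 0, 1], [0, 0, 0, 0, 0, 0, 1], [0, 0, 0, 0, 0, 0, 1], [0, 0, 0, 0, 0, 0, 1]],
])

```text
clock: 6.17
eef_pos: [518.3, 6.8, 53.4]
tool_rot: [3.14, 0.002, 2.679]
force: [-0.3, -0.9, -0.6]
width: 16.0
```

```bash
python3 - <<'E'
from h import *
d,s=wshot('w8');print(s['eef_pos'],s['tool_rot'],s['clock'],s['width'])
go(s,(516.5,8.7,30.5))
E
```

```text
[518.26831347   6.78081164  53.42102244] [3.14042811e+00 2.09603839e-03 2.67946257e+00] 6.1667 15.995563933869722
shift cm [0.25 0.09 2.29] turn [0. 0. 0.] rows>= 0.553215885255863 0.0
```

View pics/w8.png

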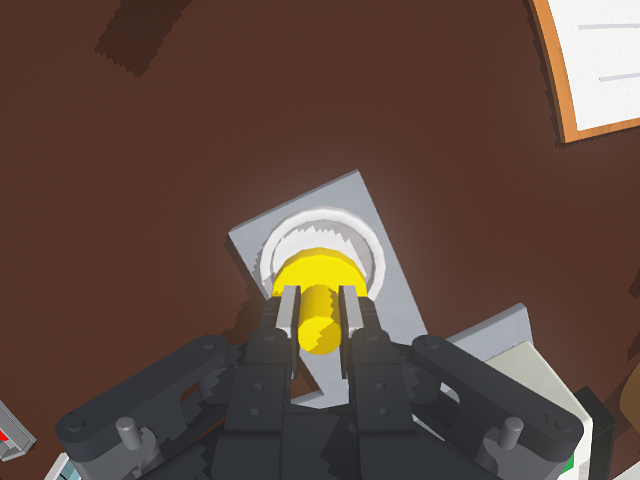

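Call:
carry_out([
  [[0, 0, 0, 0, 0, 0, 1], [0, 0, 0, 0, 0, 0, 1], [0, 0, 0, 0, 0, 0, 1], [0, 0, 0, 0, 0, 0, 1]],
])

```text
clock: 6.55
eef_pos: [517.2, 6.9, 52.4]
tool_rot: [3.142, 0.0, 2.68]
force: [0.6, 0.1, -0.1]
width: 16.0
```

```bash
python3 - <<'E'
from h import *
d,s=wshot('w9');print(s['eef_pos'],s['tool_rot'],s['clock'],s['width'])
m=cv2.inRange(d['img'],(185,185,185),(255,255,255));m[:195]=0;m[250:]=0;m[:,:250]=0;m[:,395:]=0
c,_=cv2.findContours(m,0,1);c=np.vstack([k for k in c if len(k)>20]);h=cv2.convexHull(c).reshape(-1,2);h=h[h[:,1]<248]
w=wray(d,s,h,20)
A=np.c_[2*w[:,:2],np.ones(len(w))];x=np.linalg.lstsq(A,(w[:,:2]**2).sum(1),rcond=None)[0];print('lsq',x[:2],np.sqrt(x[2]+x[:2]@x[:2]),len(h))
go(s,(516.5,8.7,30))
E
```

```text
[517.21351701   6.86320547  52.38805983] [3.14152947e+00 4.94547519e-05 2.67977675e+00] 6.55 16.04193376773988
lsq [514.55895221   9.94864403] 31.271549346974425 12
shift cm [0.15 0.13 2.24] turn [0. 0. 0.] rows>= 0.5389594984980944 0.0
```

Call:
carry_out([
  [[0.2, 0.13, 0.4, 0, 0, 0, 1], [0.2, 0.13, 0.9, 0, 0, 0, 1], [0.2, 0.13, 1.4, 0, 0, 0, 1], [0.2, 0.13, 1.9, 0, 0, 0, 1], [0.2, 0.13, 2.2, 0, 0, 0, 1]],
])

```text
clock: 7.02
eef_pos: [515.5, 8.9, 29.5]
tool_rot: [-3.141, -0.001, 2.68]
force: [-6.1, 0.8, 41.6]
width: 16.0
```

Call:
carry_out([
  [[0, 0, 0.05, 0, 0, 0, 1], [0, 0, 0.1, 0, 0, 0, 1], [0, 0, 0.1, 0, 0, 0, 1]],
])

```text
clock: 7.27
eef_pos: [515.5, 8.9, 29.6]
tool_rot: [-3.141, -0.001, 2.68]
force: [-2.2, -0.4, 8.2]
width: 16.3
```

It's seated at the expected height. Next I'll release and lift.

Call:
carry_out([
  [[0, 0, 0, 0, 0, 0, 2.2], [0, 0, 0, 0, 0, 0, 3], [0, 0, 0, 0, 0, 0, 4.5], [0, 0, 0, 0, 0, 0, 4.5], [0, 0, 0, 0, 0, 0, 4.5]],
])

```text
clock: 7.68
eef_pos: [516.0, 8.9, 29.1]
tool_rot: [-3.142, -0.0, 2.68]
force: [0.3, 0.1, -0.2]
width: 44.8
```

Call:
carry_out([
  [[0, 0, -1, 0, 0, 0, 4.5], [0, 0, -3, 0, 0, 0, 4.5], [0, 0, -6, 0, 0, 0, 4.5], [0, 0, -9, 0, 0, 0, 4.5], [0, 0, -13, 0, 0, 0, 4.5]],
])

```text
clock: 8.1
eef_pos: [514.5, 8.8, 159.9]
tool_rot: [-3.14, -0.003, 2.68]
force: [0.7, 0.2, 0.1]
width: 44.8
```

Call:
carry_out([
  [[0, 0, 0, 0, 0, 0, 4.5], [0, 0, 0, 0, 0, 0, 4.5], [0, 0, 0, 0, 0, 0, 4.5], [0, 0, 0, 0, 0, 0, 4.5]],
])

```text
clock: 8.43
eef_pos: [515.0, 8.9, 158.5]
tool_rot: [-3.141, -0.002, 2.68]
force: [-0.3, -0.5, -0.3]
width: 44.7
```

```bash
python3 - <<'E'
from h import *
d,s=wshot('w10');print(s['eef_pos'],s['tool_rot'],s['clock'],s['width'])
cv2.imwrite('pics/p10.png',cv2.resize(d['img'][110:290,220:420],None,fx=3.5,fy=3.5))
E
```

```text
[514.99881974   8.89522222 158.52525355] [-3.14054990e+00 -1.85679314e-03  2.67986666e+00] 8.4333 44.74851572130075
```

View pics/p10.png

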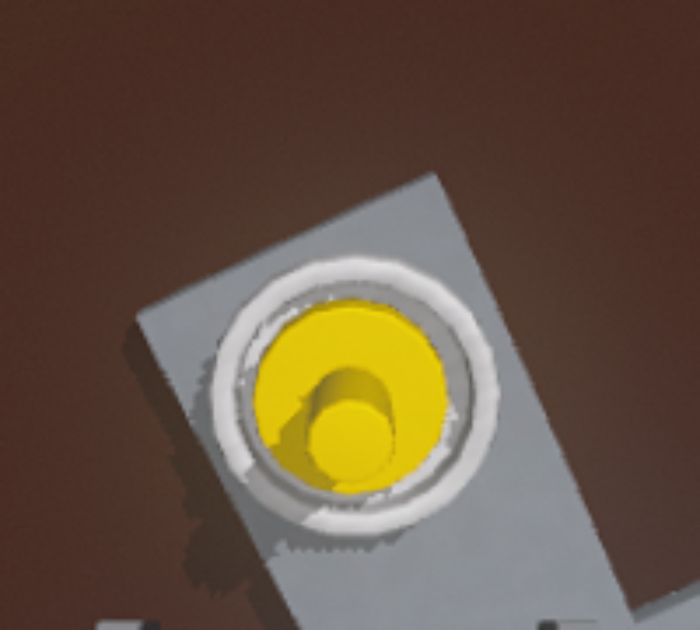

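The puck lies flat in the dish and has been let go: disc centre at about (350,395) in the crop, ring centre at (356,395). Next is the cell.

Call:
carry_out([
  [[-0.5, 3.5, -0.5, 0, 0, 0, 5], [-1, 7, -1, 0, 0, 0, 5], [-1, 10.5, -1, 0, 0, 0, 5], [-1.5, 14, -1, 0, 0, 0, 5], [-1.5, 17.5, -1, 0, 0, 0, 5]],
])

```text
clock: 8.9
eef_pos: [607.9, 159.7, 167.8]
tool_rot: [-3.14, -0.001, 2.679]
force: [1.8, -0.5, -0.0]
width: 49.8
```

Call:
carry_out([
  [[-0.5, 3.5, 0, 0, 0, 0, 5], [-1, 7, 0, 0, 0, 0, 5], [-1.5, 10, 0, 0, 0, 0, 5], [-1.5, 12, 0, 0, 0, 0, 5], [-1.5, 12, 0, 0, 0, 0, 5]],
])

```text
clock: 9.32
eef_pos: [674.0, 265.8, 166.5]
tool_rot: [3.14, -0.003, 2.685]
force: [0.4, 0.7, 0.3]
width: 50.1
```

Call:
carry_out([
  [[0, 0, 0, 0, 0, 0, 5], [0, 0, 0, 0, 0, 0, 5], [0, 0, 0, 0, 0, 0, 5], [0, 0, 0, 0, 0, 0, 5], [0, 0, 0, 0, 0, 0, 5]],
])

```text
clock: 9.73
eef_pos: [674.3, 258.4, 169.5]
tool_rot: [-3.141, 0.0, 2.678]
force: [-0.1, -0.5, -0.2]
width: 49.9
```

```bash
python3 - <<'E'
from h import *
d,s=wshot('w11');print(s['eef_pos'],s['tool_rot'],s['clock'],s['width'],s['qpos'])
E
```

```text
[674.25999767 258.40267078 169.52707495] [-3.14114429e+00  1.01613046e-04  2.67838478e+00] 9.7333 49.91224990156469 [-0.42184924  0.79872305  0.0326434   1.34558377 -0.02738951  0.99799747
  0.72336984]
```

View pics/w11.png

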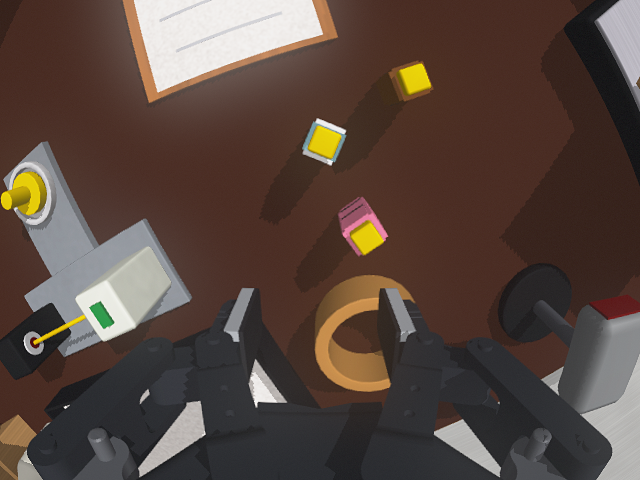

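```bash
python3 - <<'E'
from h import *
np.set_printoptions(precision=2,suppress=True)
d,s=wload('w11')
hsv=cv2.cvtColor(d['img'],cv2.COLOR_BGR2HSV);m=cv2.inRange(hsv,(22,120,90),(34,255,255));m[260:]=0;m[:,:200]=0
k,l,st,c=cv2.connectedComponentsWithStats(m)
for i in range(1,k):
    if st[i,4]<200: continue
    co,_=cv2.findContours((l==i).astype(np.uint8),0,1);w=wray(d,s,co[0].reshape(-1,2),72)[:,:2].astype(np.float32)
    r=cv2.minAreaRect(w);print(c[i],st[i,4],r)
cv2.imwrite('pics/p11.png',cv2.resize(d['img'][105:180,285:365],None,fx=7,fy=7,interpolation=cv2.INTER_CUBIC))
E
```

```text
[413.29  79.04] 772 ((605.1250610351562, 359.9355163574219), (19.790546417236328, 17.852848052978516), 84.99616241455078)
[323.97 141.89] 728 ((617.7838134765625, 289.10028076171875), (17.566585540771484, 17.536354064941406), 41.39237976074219)
[366.02 237.28] 688 ((688.0490112304688, 286.1476745605469), (19.92622184753418, 17.505935668945312), 10.004158973693848)
```

View pics/p11.png

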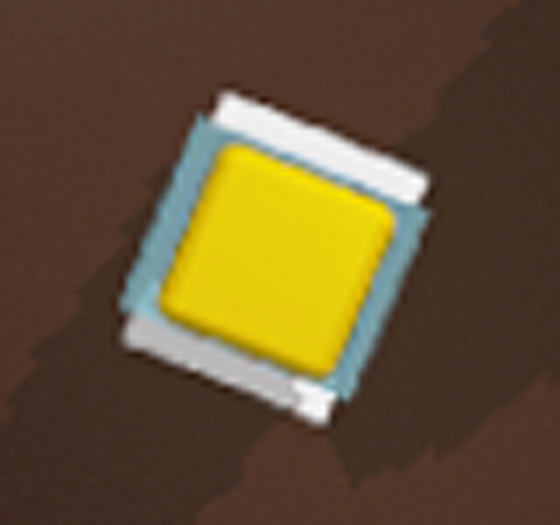

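```bash
python3 - <<'E'
from h import *
np.set_printoptions(precision=2,suppress=True)
d,s=wload('w11')
c=np.array([(224,93),(430,178),(328,425),(124,335)])/7-.43+[285,105]
w=wray(d,s,c,60)[:,:2];print(w,w.mean(0),[np.linalg.norm(w[i]-w[i-1]) for i in range(4)])
f=np.degrees(np.arctan2(*((w[2]-w[1]+w[3]-w[0])[::-1])))
g=np.degrees(np.arctan2(*((w[1]-w[0]+w[2]-w[3])[::-1])));print('frosted normal dir',f,'along',g, g+90)
from cell import read_state
s=read_state();print(s['eef_pos'],np.degrees(s['tool_rot']))
E
```

```text
[[601.56 291.81]
 [617.66 305.83]
 [634.95 286.36]
 [618.22 272.66]] [618.1  289.16] [np.float64(25.38467700810081), np.float64(21.345796803391256), np.float64(26.037826832748543), np.float64(21.618391614161983)]
frosted normal dir -48.68465091747137 along 40.183240222499926 130.18324022249993
[674.31 258.73 169.62] [-180.      0.01  153.47]
```

Frosted strips show at the upper and lower edges of the crop, giving a frosted normal at about -49° in world axes. I'll turn the tool to yaw 220.7° above the cell.

Call:
carry_out([
  [[1.5, 0, 0, 0, 0, -0.1, 5], [3.5, 0.1, 0, 0, 0, -0.22, 5], [5, 0.2, 0, 0, 0, -0.34, 5], [6.4, 0.2, 0, 0, 0, -0.46, 5], [6.4, 0.2, 0, 0, 0, -0.58, 5]],
])

```text
clock: 10.2
eef_pos: [614.6, 292.6, 169.8]
tool_rot: [3.14, -0.002, -3.014]
force: [-0.2, 0.2, -0.1]
width: 50.2
```

Call:
carry_out([
  [[0, 0, 0, 0, 0, -0.12, 5], [0, 0, 0, 0, 0, -0.24, 5], [0, 0, 1, 0, 0, -0.36, 5], [0, 0, 1.5, 0, 0, -0.48, 5], [0, 0, 2, 0, 0, -0.594, 5]],
])

```text
clock: 10.62
eef_pos: [617.9, 289.4, 149.3]
tool_rot: [-3.141, 0.0, -2.424]
force: [0.1, 0.3, 0.4]
width: 50.1
```

Call:
carry_out([
  [[0, 0, 0, 0, 0, 0, 5], [0, 0, 0, 0, 0, 0, 5], [0, 0, 0, 0, 0, 0, 5], [0, 0, 0, 0, 0, 0, 5], [0, 0, 0, 0, 0, 0, 5]],
])

```text
clock: 11.03
eef_pos: [618.1, 290.2, 149.8]
tool_rot: [-3.141, 0.001, -2.431]
force: [-0.6, -0.2, -0.2]
width: 49.9
```

```bash
python3 - <<'E'
from h import *
d,s=wshot('w12');print(s['eef_pos'],np.degrees(s['tool_rot']),s['clock'],s['width'],s['qpos'])
E
```

```text
[618.0812232  290.16733844 149.79767884] [-1.79978619e+02  4.14318159e-02 -1.39261420e+02] 11.0333 49.93782369531388 [-0.32518143  0.77403686 -0.27912916  1.48763285  0.24601399  0.91368725
  1.60244154]
```

View pics/w12.png

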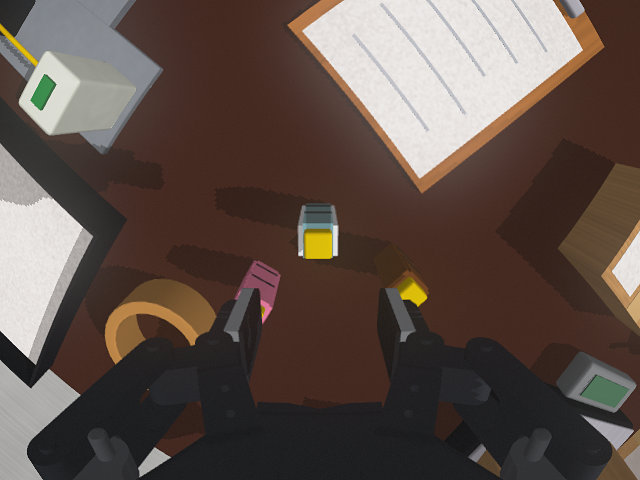

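The cell is at (318,235), cap centre (318,244), with its lined clear face up the image and the frosted sides left and right, so the jaws suit it. I'll check the numbers.

```bash
cat > cap.py <<'E'
from h import *
def cap(d,s,h=72,near=(618,289)):
    hsv=cv2.cvtColor(d['img'],cv2.COLOR_BGR2HSV);m=cv2.inRange(hsv,(22,150,150),(34,255,255))
    k,l,st,c=cv2.connectedComponentsWithStats(m)
    for i in range(1,k):
        if st[i,4]<150: continue
        w=wray(d,s,c[i],h)[0]
        if np.hypot(w[0]-near[0],w[1]-near[1])>25: continue
        co,_=cv2.findContours((l==i).astype(np.uint8),0,1);r=cv2.minAreaRect(wray(d,s,co[0].reshape(-1,2),h)[:,:2].astype(np.float32))
        print(c[i],st[i],r)
E
python3 - <<'E'
from cap import *
d,s=wload('w12');cap(d,s);
cv2.imwrite('pics/p12.png',cv2.resize(d['img'][195:270,280:360],None,fx=7,fy=7,interpolation=cv2.INTER_CUBIC))
E
```

```text
[317.981402   245.44778255] [305 233  27  26 699] ((617.5310668945312, 288.8963928222656), (16.562793731689453, 16.46574592590332), 40.68415832519531)
```

View pics/p12.png

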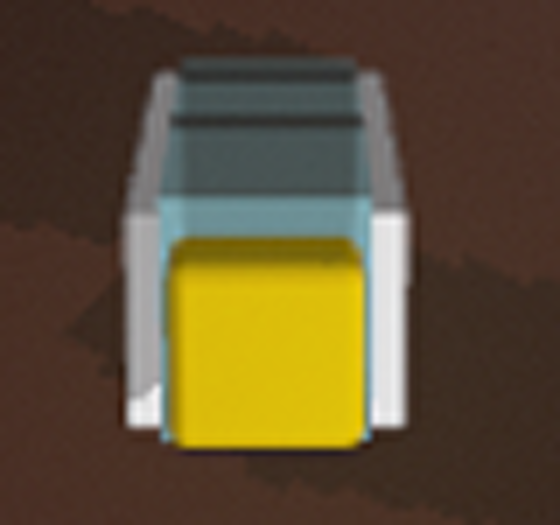

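Call:
carry_out([
  [[0.1, -0.05, 2, 0, 0, 0, 5], [0.1, -0.05, 4, 0, 0, 0, 5], [0.1, -0.05, 5.5, 0, 0, 0, 5], [0.1, -0.05, 5.5, 0, 0, 0, 5], [0.1, -0.05, 5.5, 0, 0, 0, 5]],
])

```text
clock: 11.5
eef_pos: [617.0, 288.9, 93.9]
tool_rot: [3.141, -0.001, -2.43]
force: [-0.4, 0.5, 0.4]
width: 50.3
```

Call:
carry_out([
  [[0, 0, 0, 0, 0, 0, 5], [0, 0, 0, 0, 0, 0, 5], [0, 0, 0, 0, 0, 0, 5], [0, 0, 0, 0, 0, 0, 5], [0, 0, 0, 0, 0, 0, 5]],
])

```text
clock: 11.92
eef_pos: [617.8, 289.1, 95.0]
tool_rot: [-3.141, 0.001, -2.43]
force: [0.4, -0.0, -0.3]
width: 49.9
```

```bash
python3 - <<'E'
from cap import *
d,s=wshot('w13');print(s['eef_pos'],np.degrees(s['tool_rot']),s['clock'],s['width']);cap(d,s)
go(s,(617.7,289,14),np.radians(-139.3))
E
```

```text
[617.76803132 289.0645913   94.95667084] [-1.79986268e+02  5.35242362e-02 -1.39202999e+02] 11.9167 49.880917687903754
[318.86672711 283.17497733] [ 302  267   35   33 1103] ((617.46435546875, 288.7799377441406), (17.279678344726562, 16.842744827270508), 40.74268341064453)
shift cm [0.02 0.   8.1 ] turn [-0.     0.001  0.002] rows>= 1.9414082779750022 0.015586547980055846
```

View pics/w13.png

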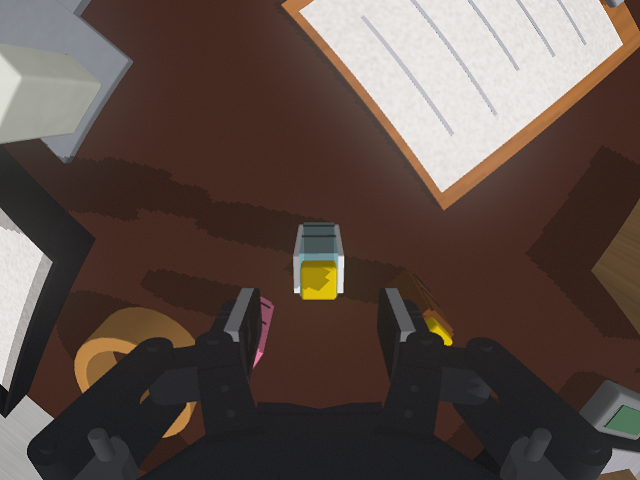

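The jaws straddle the cell squarely at (319,262). Before going down I'll check that the finger linkages clear the pink and brown neighbours, using the depth map.

```bash
python3 - <<'E'
from cap import *
np.set_printoptions(precision=1,suppress=True)
d,s=wload('w13');K=d['mtx'];T=d['T_tool_cam'];z=d['z_map'].astype(float)
v,u=np.mgrid[:480,:640];x=(u-K[0,2])/K[0,0];y=(v-K[1,2])/K[1,1];th=np.hypot(x,y);k=np.tan(np.minimum(th,1.5))/np.maximum(th,1e-9)
P=np.stack([x*k*z,y*k*z,z],-1)@T[:3,:3].T+T[:3,3]
m=(z>0)&(P[...,2]<10)&(th<1.4)
for a,b in((-5,10),(-20,-5),(-35,-20),(-50,-35),(-65,-50),(-80,-65)):
    q=P[m&(P[...,2]>=a)&(P[...,2]<b)]
    if len(q): print((a,b),len(q),'x',np.percentile(q[:,0],[1,99]),'y',np.percentile(q[:,1],[1,99]))
p,R=pose(s)
for n,c in(('pink',(689,286,72)),('brown',(606,360,72)),('cell',(617.6,289,72))): print(n,R.T@(np.array(c)-p))
E
```

```text
(-5, 10) 1701 x [ -3.1 132.2] y [-168.4   25. ]
(-20, -5) 1417 x [-9.5 12.5] y [-37.8  37.9]
(-35, -20) 2072 x [-9.5 12.6] y [-38.1  38.3]
(-50, -35) 2610 x [-8.7 14.9] y [-49.8  49.5]
(-65, -50) 9516 x [-10.1  14.7] y [-57.2  57.1]
(-80, -65) 11398 x [-10.3  18.7] y [-60.2  60.3]
pink [-51.9 -48.9  23. ]
brown [-37.4  61.4  23. ]
cell [ 0.2  0.1 23. ]
```

Clear by 9 mm or more. Going down.

Call:
carry_out([
  [[0.02, 0, 2, 0, 0, 0, 5], [0.02, 0, 4, 0, 0, 0, 5], [0.02, 0, 6, 0, 0, 0, 5], [0.02, 0, 7.3, 0, 0, 0, 5], [0.02, 0, 8, 0, 0, 0, 5]],
])

```text
clock: 12.38
eef_pos: [616.2, 288.2, 12.3]
tool_rot: [3.141, -0.003, -2.429]
force: [-0.4, 0.2, -0.7]
width: 50.0
```

Call:
carry_out([
  [[0, 0, 0, 0, 0, 0, 5], [0, 0, 0, 0, 0, 0, 5], [0, 0, 0, 0, 0, 0, 5], [0, 0, 0, 0, 0, 0, 5], [0, 0, 0, 0, 0, 0, 5]],
])

```text
clock: 12.8
eef_pos: [618.0, 289.2, 15.4]
tool_rot: [-3.141, 0.002, -2.429]
force: [-0.4, 0.2, -0.3]
width: 50.0
```

```bash
python3 - <<'E'
from cap import *
d,s=wshot('w14');print(s['eef_pos'],np.degrees(s['tool_rot']),s['clock'],s['width'],s['force']);cap(d,s)
E
```

```text
[617.99613115 289.16111223  15.42674712] [-1.79975679e+02  1.01716024e-01 -1.39199007e+02] 12.8 49.95676429552551 [-0.41738047  0.15058378 -0.26799677]
[317.71932596 387.39073196] [ 290  370   55   38 1899] ((617.0863037109375, 287.75189208984375), (15.034663200378418, 16.267732620239258), 40.697303771972656)
```

View pics/w14.png

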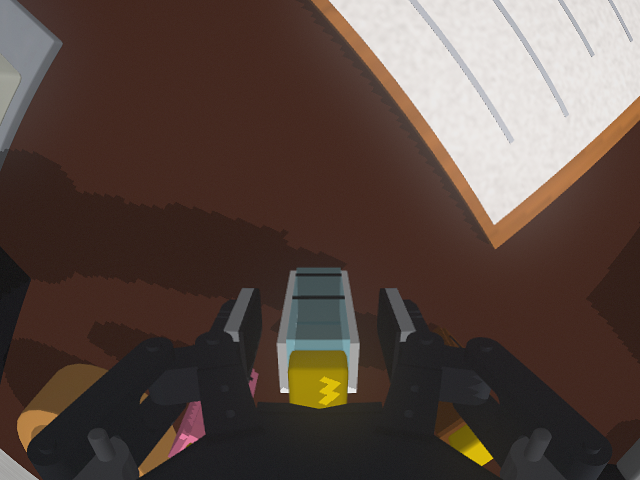

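The cell sits centred and square between the pads at (318,330), frosted sides facing them. Closing.

Call:
carry_out([
  [[0, 0, 0, 0, 0, 0, 4], [0, 0, 0, 0, 0, 0, 3.5], [0, 0, 0, 0, 0, 0, 3], [0, 0, 0, 0, 0, 0, 2], [0, 0, 0, 0, 0, 0, 1.8]],
])

```text
clock: 13.27
eef_pos: [617.5, 288.9, 14.5]
tool_rot: [-3.142, 0.0, -2.429]
force: [0.8, 0.2, 1.1]
width: 25.4
```

Call:
carry_out([
  [[0, 0, 0, 0, 0, 0, 1.8], [0, 0, 0, 0, 0, 0, 1.8], [0, 0, 0, 0, 0, 0, 1.8], [0, 0, 0, 0, 0, 0, 1.8]],
])

```text
clock: 13.6
eef_pos: [617.5, 288.9, 14.5]
tool_rot: [-3.141, 0.0, -2.429]
force: [-0.2, -0.1, 3.1]
width: 25.0
```

```bash
python3 - <<'E'
from cap import *
d,s=wshot('w15');print(s['eef_pos'],np.degrees(s['tool_rot']),s['clock'],s['width'],s['force'],s['qpos'])
E
```

```text
[617.50272742 288.91400947  14.52037836] [-1.79994256e+02  2.53752841e-02 -1.39193834e+02] 13.6 24.99524637051344 [-0.16473849 -0.09291647  3.09406562] [-0.34900369  0.94354984 -0.23214803  1.55237733  0.30056303  0.68049402
  1.55979773]
```

View pics/w15.png

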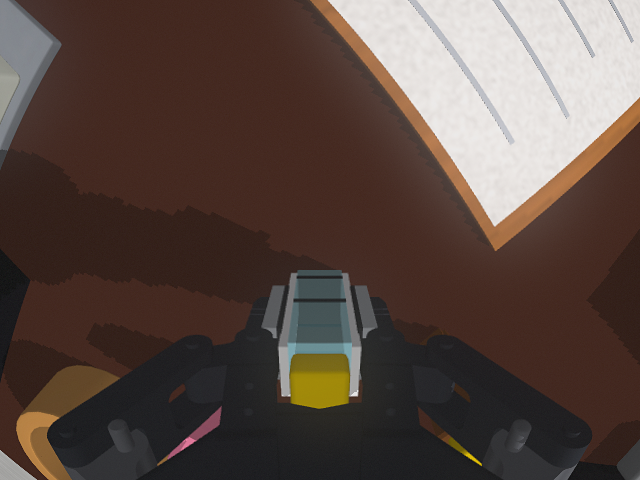

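Gripped at width 25 mm on the frosted faces. Lifting straight up.

Call:
carry_out([
  [[0, 0, -1, 0, 0, 0, 1.8], [0, 0, -4, 0, 0, 0, 1.8], [0, 0, -8, 0, 0, 0, 1.8], [0, 0, -12, 0, 0, 0, 1.8], [0, 0, -16, 0, 0, 0, 1.8]],
])

```text
clock: 14.07
eef_pos: [616.5, 288.5, 175.9]
tool_rot: [3.141, -0.001, -2.429]
force: [0.7, 0.4, -0.1]
width: 25.6
```

Call:
carry_out([
  [[0, 0, -1.5, 0, 0, 0.1, 1.8], [0, 0, -2, 0, 0, 0.22, 1.8], [0, 0, -2, 0, 0, 0.34, 1.8], [0, 0, -2, 0, 0, 0.46, 1.8], [0, 0, -2, 0, 0, 0.58, 1.8]],
])

```text
clock: 14.48
eef_pos: [616.9, 288.7, 194.8]
tool_rot: [3.141, -0.0, -3.015]
force: [-0.2, 0.2, -1.6]
width: 25.3
```

```bash
python3 - <<'E'
from cap import *
d,s=wshot('w16');print(s['eef_pos'],np.degrees(s['tool_rot']),s['clock'],s['width'],s['qpos'])
go(s,(648,60,195),np.radians(89))
E
```

```text
[616.89215168 288.67407438 194.83513866] [ 1.79989492e+02 -1.93868790e-02 -1.72761356e+02] 14.4833 25.32800718710179 [-0.40380926  0.71329236 -0.13441513  1.45534484  0.1054056   0.98026009
  1.13255406]
shift cm [-2.000e-01 -2.308e+01 -2.000e-02] turn [-0.    -0.     1.715] rows>= 5.534300322891955 13.71670237036727
```

View pics/w16.png

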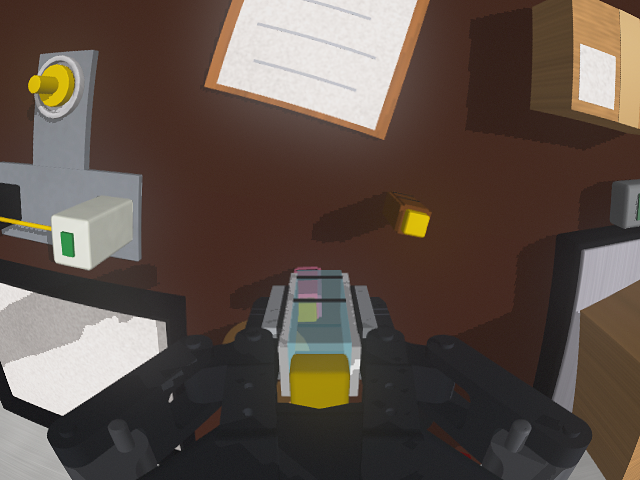

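Call:
carry_out([
  [[0, -2, 0, 0, 0, 0.12, 1.8], [0, -4.5, 0, 0, 0, 0.24, 1.8], [0, -7, 0, 0, 0, 0.36, 1.8], [0, -9.5, 0, 0, 0, 0.48, 1.8], [0, -12, 0, 0, 0, 0.6, 1.8]],
])

```text
clock: 14.95
eef_pos: [632.7, 168.8, 194.4]
tool_rot: [-3.141, -0.001, 2.671]
force: [-0.2, -0.2, -0.6]
width: 25.5
```

```bash
python3 - <<'E'
from cap import *
from cell import read_state
s=read_state();print(s['eef_pos'],np.degrees(s['tool_rot']),s['clock'],s['width'],s['qpos'])
go(s,(648,60,195),np.radians(89))
E
```

```text
[632.71526865 168.81453611 194.39948451] [-1.79985757e+02 -3.88537262e-02  1.53040975e+02] 14.95 25.45942088197531 [-0.31626816  0.67340808  0.02201187  1.54073831 -0.01751269  0.92829802
  0.81171568]
shift cm [-6.3  -9.01 -0.06] turn [-1.000e-03 -0.000e+00  1.118e+00] rows>= 2.6351181101311454 8.941809280331709
```

Call:
carry_out([
  [[-1.5, -2, 0, 0, 0, 0.12, 1.8], [-3, -4, 0, 0, 0, 0.24, 1.8], [-4.5, -6.5, 0, 0, 0, 0.36, 1.8], [-6.3, -9, 0, 0, 0, 0.48, 1.8], [-6.3, -9, 0, 0, 0, 0.6, 1.8]],
])

```text
clock: 15.37
eef_pos: [649.2, 51.2, 194.8]
tool_rot: [-3.139, 0.006, 2.061]
force: [0.1, -3.0, -0.4]
width: 25.3
```

Call:
carry_out([
  [[0, 0, 0, 0, 0, 0.12, 1.8], [0, 0, 0, 0, 0, 0.24, 1.8], [0, 0, 0, 0, 0, 0.36, 1.8], [0, 0, 0, 0, 0, 0.46, 1.8], [0, 0, 0, 0, 0, 0.51, 1.8]],
])

```text
clock: 15.78
eef_pos: [648.3, 61.5, 194.2]
tool_rot: [-3.141, -0.0, 1.562]
force: [-0.7, -0.8, -1.3]
width: 25.3
```

Call:
carry_out([
  [[0, 0, 0, 0, 0, 0, 1.8], [0, 0, 0, 0, 0, 0, 1.8], [0, 0, 0, 0, 0, 0, 1.8], [0, 0, 0, 0, 0, 0, 1.8], [0, 0, 0, 0, 0, 0, 1.8]],
])

```text
clock: 16.2
eef_pos: [648.7, 61.1, 194.3]
tool_rot: [-3.141, -0.0, 1.565]
force: [-0.3, -0.4, -0.4]
width: 25.5
```

```bash
python3 - <<'E'
from cap import *
d,s=wshot('w17');print(s['eef_pos'],np.degrees(s['tool_rot']),s['clock'],s['width'],s['qpos'])
E
```

```text
[648.71105779  61.05766408 194.33376912] [-1.79992922e+02 -1.54332041e-02  8.96487057e+01] 16.2 25.519870341985623 [-0.32451873  0.68990539  0.32470059  1.55726884 -0.25517671  0.93651093
  0.07676956]
```

View pics/w17.png

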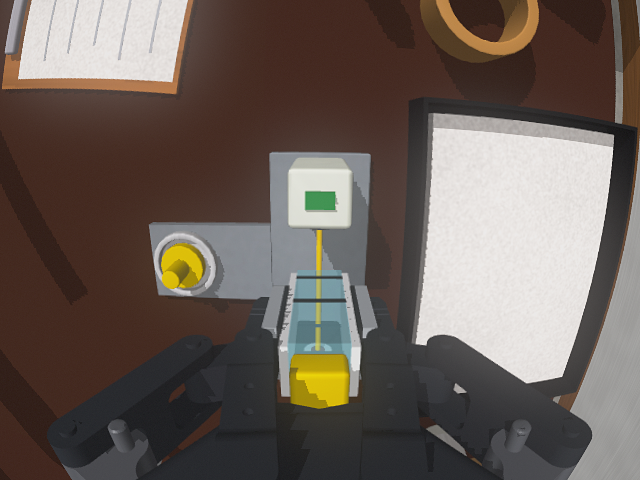

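The lamp top is centred at (320,198), and the beam at column 319 lines up with the held cell (290–350). Measuring.

```bash
python3 - <<'E'
from h import *
np.set_printoptions(precision=1,suppress=True)
d,s=wload('w17')
cv2.imwrite('pics/p17.png',cv2.resize(d['img'][140:300,260:380],None,fx=5,fy=3.75,interpolation=cv2.INTER_CUBIC))
hsv=cv2.cvtColor(d['img'],cv2.COLOR_BGR2HSV);m=cv2.inRange(hsv,(20,130,90),(34,255,255));m[:231]=0;m[268:]=0;m[:,:300]=0;m[:,340:]=0
ys,xs=np.where(m>0);w=wray(d,s,np.c_[xs,ys],70);f=cv2.fitLine(w[:,:2].astype(np.float32),2,0,.01,.01).ravel();print('beam',f,np.degrees(np.arctan2(f[1],f[0])))
m=cv2.inRange(hsv,(50,120,60),(75,255,255));m[:180]=0;m[220:]=0;m[:,:290]=0;m[:,350:]=0
ys,xs=np.where(m>0);print('green',wray(d,s,[(xs.mean(),ys.mean())],95))
print('tongue/base edges',wray(d,s,[(150,223),(158,296),(271,153),(370,153),(289,222),(352,222)],10))
m=cv2.inRange(d['img'],(190,190,190),(255,255,255));m[:225]=0;m[300:]=0;m[:,:145]=0;m[:,220:]=0
ys,xs=np.where(m>0);h=cv2.convexHull(np.c_[xs,ys].astype(np.int32)).reshape(-1,2);w=wray(d,s,h,20)
A=np.c_[2*w[:,:2],np.ones(len(w))];x=np.linalg.lstsq(A,(w[:,:2]**2).sum(1),rcond=None)[0];print('dish',x[:2],np.sqrt(x[2]+x[:2]@x[:2]))
print('lamp top front',wray(d,s,[(289,222),(352,222)],95))
E
```

```text
beam [  0.    1.  647.3  42.2] 88.142006
green [[648.5  85.4  95. ]]
tongue/base edges [[481.7  48.6  10. ]
 [477.8 -30.7  10. ]
 [605.6 111.   10. ]
 [692.8 110.5  10. ]
 [620.   47.8  10. ]
 [677.6  47.4  10. ]]
dish [516.3   9.5] 31.347675803572432
lamp top front [[627.4  70.6  95. ]
 [670.   70.3  95. ]]
```

View pics/p17.png

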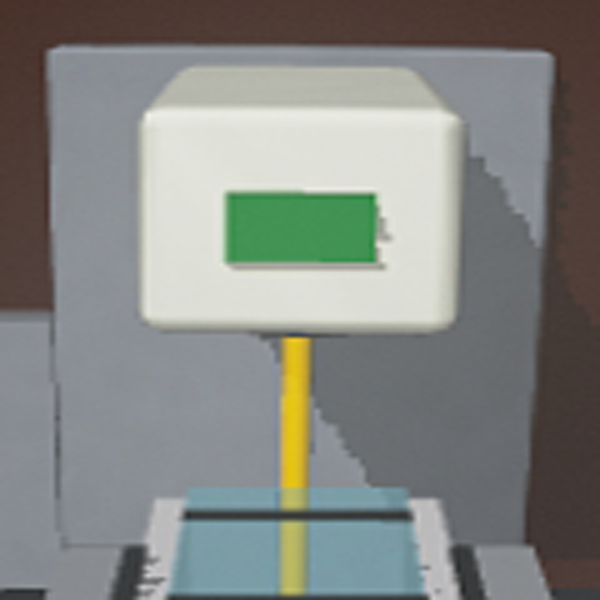

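Gate centre comes out at about (646.5, 8), axis turned about -1.5°. Moving over the beam, then down.

Call:
carry_out([
  [[-1.5, -0.1, 0, 0, 0, 0.01, 1.8], [-3, -0.2, 0, 0, 0, 0.02, 1.8], [-4.3, -0.2, 0, 0, 0, 0.023, 1.8], [-5, -0.2, 0, 0, 0, 0.023, 1.8], [-5.3, -0.2, 0, 0, 0, 0.023, 1.8]],
])

```text
clock: 16.67
eef_pos: [646.3, 4.4, 194.5]
tool_rot: [3.141, 0.002, 1.537]
force: [-0.7, 0.2, -0.4]
width: 25.4
```

Call:
carry_out([
  [[0, 0, 0, 0, 0, 0, 1.8], [0, 0, 0, 0, 0, 0, 1.8], [0, 0, 0, 0, 0, 0, 1.8], [0, 0, 0, 0, 0, 0, 1.8], [0, 0, 0, 0, 0, 0, 1.8]],
])

```text
clock: 17.08
eef_pos: [646.4, 9.0, 194.2]
tool_rot: [-3.141, -0.0, 1.542]
force: [0.0, 0.4, -0.0]
width: 25.4
```

Call:
carry_out([
  [[0, 0, 1.5, 0, 0, 0, 1.8], [0, 0, 3, 0, 0, 0, 1.8], [0, 0, 4.5, 0, 0, 0, 1.8], [0, 0, 5.5, 0, 0, 0, 1.8], [0, 0, 6, 0, 0, 0, 1.8]],
])

```text
clock: 17.5
eef_pos: [645.5, 8.6, 132.7]
tool_rot: [-3.139, -0.0, 1.541]
force: [-0.5, 0.3, -0.3]
width: 25.3
```

Call:
carry_out([
  [[0, 0, 0, 0, 0, 0, 1.8], [0, 0, 0, 0, 0, 0, 1.8], [0, 0, 0, 0, 0, 0, 1.8], [0, 0, 0, 0, 0, 0, 1.8], [0, 0, 0, 0, 0, 0, 1.8]],
])

```text
clock: 17.92
eef_pos: [646.9, 8.1, 135.1]
tool_rot: [3.14, -0.0, 1.541]
force: [-0.8, 0.0, -1.0]
width: 25.1
```

```bash
python3 - <<'E'
from cap import *
d,s=wshot('w18');print(s['eef_pos'],np.degrees(s['tool_rot']),s['clock'],s['width'],s['qpos'])
go(s,(646.5,8,64.5),np.radians(88.4))
E
```

```text
[646.90511654   8.09753192 135.09443006] [ 1.79920871e+02 -6.41830010e-03  8.82800875e+01] 17.9167 25.100037069855706 [-0.23195025  0.75145959  0.30183977  1.62189936 -0.2840168   0.8102869
  0.15999918]
shift cm [-0.01 -0.05  7.06] turn [ 0.001 -0.    -0.002] rows>= 1.6929414827999523 0.02008033608908824
```

View pics/w18.png

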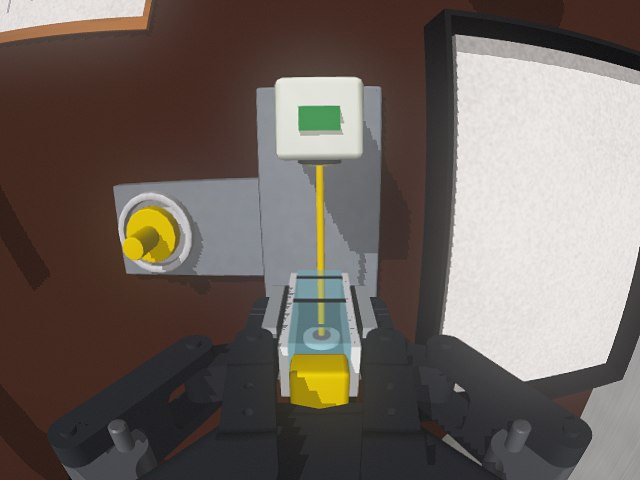

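The beam runs centred through the cell (column 320), and the lens shows behind it at (320,338). Down the last 7 cm.

Call:
carry_out([
  [[0, 0, 1.5, 0, 0, 0, 1.8], [0, 0, 3, 0, 0, 0, 1.8], [0, 0, 4.5, 0, 0, 0, 1.8], [0, 0, 5.8, 0, 0, 0, 1.8], [0, 0, 6.6, 0, 0, 0, 1.8]],
])

```text
clock: 18.38
eef_pos: [645.8, 8.3, 66.9]
tool_rot: [-3.14, -0.0, 1.541]
force: [0.2, -0.2, -0.9]
width: 25.2
```

Call:
carry_out([
  [[0, 0, 0.2, 0, 0, 0, 1.8], [0, 0, 0.3, 0, 0, 0, 1.8], [0, 0, 0.3, 0, 0, 0, 1.8], [0, 0, 0.3, 0, 0, 0, 1.8], [0, 0, 0.3, 0, 0, 0, 1.8]],
])

```text
clock: 18.8
eef_pos: [647.0, 8.1, 66.1]
tool_rot: [3.14, -0.0, 1.541]
force: [-0.4, -0.5, -0.6]
width: 25.6
```

Call:
carry_out([
  [[0, 0, 0, 0, 0, 0, 1.8], [0, 0, 0, 0, 0, 0, 1.8], [0, 0, 0, 0, 0, 0, 1.8], [0, 0, 0, 0, 0, 0, 1.8], [0, 0, 0, 0, 0, 0, 1.8]],
])

```text
clock: 19.22
eef_pos: [646.4, 8.2, 65.3]
tool_rot: [-3.142, -0.0, 1.541]
force: [1.0, -0.4, -1.7]
width: 25.5
```

```bash
python3 - <<'E'
from cap import *
from cell import get_image
d,s=wshot('w19');print(s['eef_pos'],np.degrees(s['tool_rot']),s['clock'],s['width'],s['force'],s['qd'])
a=get_image('scene')['img'];b=get_image('side')['img']
A=cv2.resize(a[200:340,240:400],None,fx=2.45,fy=2.45,interpolation=cv2.INTER_CUBIC);B=cv2.resize(b[130:270,260:420],None,fx=2.45,fy=2.45,interpolation=cv2.INTER_CUBIC)
cv2.imwrite('pics/fin.png',np.hstack([A,B]))
E
```

```text
[646.3701171    8.15200647  65.32985417] [-1.79997770e+02 -1.24425639e-03  8.82811323e+01] 19.2167 25.544236686647434 [ 1.01262162 -0.36507967 -1.72403497] [-8.08797237e-05  2.19357649e-03  4.09600837e-05 -4.33177558e-04
  4.24392165e-04 -1.52594613e-03  3.81810901e-04]
```

View pics/w19.png

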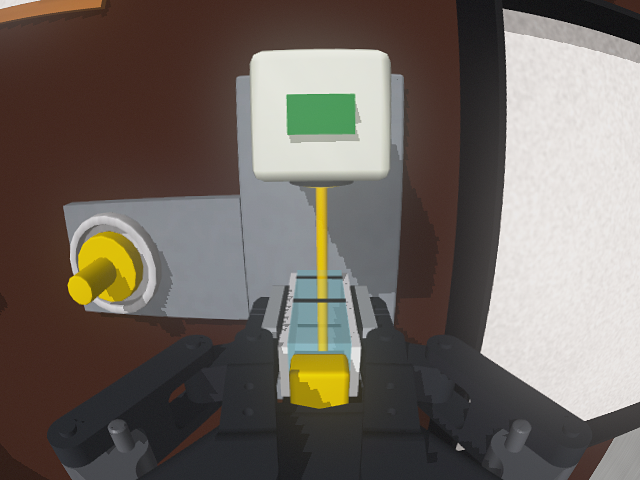

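View pics/fin.png

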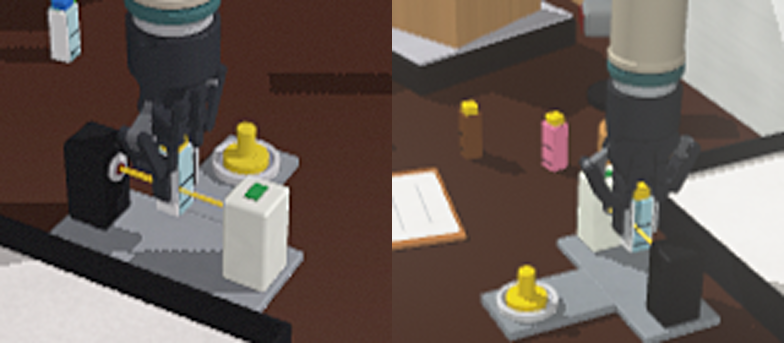

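The cell is still, square in the beam, with its window middle at about z = 70.8 mm. The wrist view puts the beam at column 321 against the cell centre at 320. The puck is flat in the dish and the pink and brown look-alikes are still standing. Handing in.

```bash
python3 -c "
from cell import finish_job
print(finish_job())"
```

```text
the job is handed in; nothing more can be done
None
```

I set the clipboard's yellow puck flat in the dish and let it go, then picked up the yellow-capped clear cell by its frosted faces. It is still held upright in the beam, and the job was handed in at about 19.4 s. The hand-in gives no verdict, so success is not confirmed.

**Last checks before hand-in:**
- **Cell position:** the TCP was at (646.4, 8.2, 65.3) mm and nearly motionless. That puts the middle of the window at about z = 70.8 mm, against the beam at 70. Sideways it is within about 1 mm of the beam and within about 1° of square.
- **Grip:** the fingers held at 25.5 mm opening, with no sign of contact with the gate.
- **Puck:** it looked flat in the dish and about 1–2 mm from its centre.
- **Everything else:** the pink and brown look-alikes were still upright where they stood. I did not measure the red and blue cells, the spare pucks or the bystanders again, but I never worked near them.

**Disagreements and peaks:**
- **Beam position:** the scene camera and a wrist view put it at x ≈ 646 mm, while the side camera gave about 651 mm. I used 646.5, which the dish position and the closest wrist view support.
- **Dish centre:** one partial rim fit was about 2 mm off the full fits.
- **Seating force:** seating the puck briefly pressed with about 42 N at the wrist.

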